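Unlock the feed hopper, open its panel and draw the gate

ROBOT

A 7-joint arm with a two-finger parallel gripper is mounted at the origin on a cart in front of the work surface, level with it; the furniture and walls round the work are solid. World frame = base frame: x ahead of the robot, y to its left, z up, the work surface at z = 0. Lengths are in m, angles in rad, forces in N, time in s.
With the tool pointing down it reaches from about 0.425 to 0.925 m from the base axis. Payload 6.8 kg.
Tool frame: the origin (TCP) lies on the centre line of the jaws, within the pads' length; the fingertips stand 17 mm ahead of it and the grasp point (between the pads) lies 2 mm behind it (nose_length is the distance from the TCP to the fingertips, in m); z points along the fingers, x is the direction in which the jaws open and shut, and the axes are right-handed (so a half turn about z gives the same grasp; the last joint's range is limited). The gripper opens to 85 mm and grips with 20 to 120 N. Pads are 22 mm wide; open, the fingers measure 114 mm over their backs; the gripper's body (76 mm by 85 mm) begins 54 mm behind the grasp point. The pads swing forward as they close: fully open they stand 13 mm farther back than shut.
Start: joints at [1.055, 0.477, 0.022, 1.555, -0.011, 1.109, -0.083], TCP at [0.268, -0.62, 0.248] pointing down, gripper open.
Joint ranges: [-2.96, 2.96], [-0.34, 2.1], [-1.41, 1.46], [0.24, 2.44], [-1.37, 4.51], [0.17, 1.92], [-2.96, 2.96]. Speed limits (rad/s): [2.39, 2.39, 3.14, 3.14, 3.14, 3.14, 3.14].

INTERFACE

Orientations are given as a unit quaternion [w, x, y, z].
In Python, from station import * gives the robot as it stands.
- The arm moves only by the tool send_rows, never from a script. Its argument "commands" is a list of rows, each an object with "translation": the shift along the tool's x, y, z in m, a list of three; "rot": the turn, a rotation vector about the tool's x, y, z in degrees, a list of three; "grip": the finger opening in m, from 0 to 0.0854. In form: [{"translation": [tx, ty, tz], "rot": [rx, ry, rz], "grip": grip}, ...]. A call has exactly 5 rows; each row shifts and turns the commanded pose from where the row before left it, along the tool's axes as they then stand; what a row does not reach is not made up. A row lasts 1/12 s, in which the tool goes at most 41.7 mm and 7.16 degrees, less where a joint would pass 70% of its speed; a pose out of reach is approached as far as the arm can. A call with a gripper value outside its range is refused whole. The fingers move at their own pace and stop on an object; "force" is the grip in N (left out, the last holds). Time passes only in rows, so rows that do not move let the fingers close, or fill a call up. It gives the time, the measured TCP pose, the force and the opening at its end, in the units of the state.
- get_obs(): the state, without advancing time (a new reading comes with each control period).
- read_camera(name): name is "scene" or "side" or "wrist"; returns a dict with "pixels" (480x640x3 uint8, red, green, blue), "depth" (480x640 float32, m along the optical axis (not along the pixel's ray), 0 where there is no reading), "mtx" (3x3 intrinsics, pixels), "dist" ([k1, k2, p1, p2, k3] as OpenCV has them; the pictures are not rectified), "extrinsics" (4x4, takes a point from camera to world coordinates). Camera axes: x right, y up, looking along -z (the intrinsics and any distortion apply to the point x, -y, -z); pixel columns grow to the right and rows downward; lengths in m; the calibration is good to about 2 mm. A picture is of the moment at which its call begins.
- hand_in(): hands the job in, once; it reports no verdict.
The state is a dict: "t": time; "q": joint angles; "joint_vel": joint speeds; "joint_torque": joint torques, N m; "eef_pos": TCP position; "tool_rot": TCP orientation; "contact_force": force on the tool from outside, world axes, zero at the start; "torque": the same for the moment, N m; "gripper_width": opening from 0.0 (shut) to 1.0 (fully open).
Only numpy, scipy, OpenCV 4.12 (cv2) and the standard library are available. Lean on these libraries where they do the work, as an engineer would, in place of code of your own. Each camera call takes 0.05 s, during which the arm holds its last target.

TASK

Open the blue feed hopper for cleaning. First turn both orange cam levers a full quarter turn, from pointing outward to pointing straight back; then swing the access panel up by its black handle and all the way back to its stop just past upright, and leave it there. Then draw the slide gate inside toward you by its red tab until you feel it come up firmly against its end stop, let go, and leave the tools and things lying round the hopper where they are.

Things in the scene. Friction and masses are not known exactly. Their poses are not given: they have to be found in the camera images.
- hopper: bench feed hopper: blue box fixed to the desk, 198 (x) x 212 (y) x 90 mm high. Origin: centre of its underside; its x points to the back (hinge side), its y to the left, z up; the following positions are in this frame, in mm. The panel lies flush in the top between two blue side rails (top at z 90). Inside, once open, a bay x -92..92, y -78..78 between the rails; steel slopes fall from the sides to y +-50 at z 45
- panel (a joint): access panel, grey, 170 (x) x 146 (y) x 7 mm, hinged at its far edge on the line x 85, z 86.5 along y. 0 = shut; grows as the front edge swings up and back; 1.70 rad = end stop, just past upright. The hinge is stiff (0.26 N m friction, panel with cams 0.28 kg) and the panel stays where it is left. With a cam locked it lifts only a few mm
- panel_handle (a point): grip point of the panel's black handle, a tongue 16 wide (y) x 12 mm thick (z) that sticks 41 mm out in front of the panel's edge (x -89..-130 when shut). The point lies in mid thickness, 12 mm from its free end and 203 mm from the hinge line; shut it is at (-118, 0, 86.5). The space below it is free
- cam_left_post (a point): top centre of the round upright post (13 mm diameter) near the end of the left orange cam lever, 44 mm from the lever's pivot. The post stands free from z 104 to 123; the lever below it is 14 mm wide, z 96 to 104, and overhangs the post by 6 mm at most. Pivot at (-30, 55) while the panel is shut
- cam_right_post (a point): the same for the right cam lever, pivot at (-30, -55)
- cam_left (a joint): left quarter-turn cam. 0 = locked, lever pointing outward (hopper +y), its steel hook below the side rail; grows as the lever turns clockwise seen from above, its post going toward the back; stop at 1.571 rad = unlocked, lever pointing to the back (+x), parallel to the rails. Starts within 0.25 of 0. Stiff (0.14 N m friction: about 3 N at the post), stays where it is left; pushing the post sideways with closed fingers turns it
- cam_right (a joint): right quarter-turn cam, mirror image: 0 = locked, lever pointing outward (hopper -y); grows as the lever turns anticlockwise seen from above; 1.571 rad stop = unlocked, lever pointing to the back (+x)
- gate (a joint): slide gate, steel plate in the floor of the bay (plate top at z 46). 0 = closed; grows (m) as it is drawn to the front (-x), out through the slot in the front wall. Slides with 2.5 N friction and stays where it is left. Its hidden end stop is set differently every time, between 0.028 and 0.050 m: only a firm stop to the motion shows it
- gate_tab (a point): top centre of the gate's red upright tab, 44 wide (y) x 8 (x) mm, rising from the plate at z 46 to z 73.5; at (-5 - 1000 * gate, 0, 73.5). Reached only with the panel open; a finger can hook behind it (bay free from the tab back to x 90)
- stop_block: end-stop block buried in the hopper's base, out of sight and reach; it holds the adjustable pin against which the gate stops. Its origin says nothing of where the pin is set
- graver_a: bystander: dark-handled graver, 160 mm long, 12 mm thick; origin at the centre of its underside, left of the hopper
- graver_b: bystander: brown-handled graver, 146 mm long, 8 mm thick; origin at the centre of its underside, right of the hopper
- red_seal: bystander: dark red round seal stick, 45 mm long, 15 mm thick, lying; origin at the centre of its underside, left of the hopper
- green_marker: bystander: bright green stubby marker, 53 mm long, 20 mm thick, lying; origin at the centre of its underside, left of the hopper
- wood_slip: bystander: brown wooden slip, 88x17x9 mm; origin at the centre of its underside, right of the hopper
- stone_case: bystander: black and grey stone case, 88x30x17 mm; origin at the centre of its underside, right of the hopper

How it is judged:
On the way, in this order (a step that is already met when the one before it is completed fails the run):
1. both cam levers are turned to unlocked (beyond 1.40 rad) while the panel is still shut (value of joint each of cam_left, cam_right above 1.4 rad and value of joint panel below 0.06 rad), for 0.1 s.
2. the panel is swung back beyond upright (over 1.62 rad) (value of joint panel above 1.62 rad), for 0.2 s.
3. the gate is drawn against its hidden end stop (more than 2 N between them) with the panel still open (contact force between stop_block and anything else above 2 N and value of joint panel above 1.58 rad and value of joint gate above 0.025 m), for 0.05 s.
At the end, for the whole second after the job is handed in: the panel stands open (over 1.58 rad) and still, both cams are still unlocked (over 1.40 rad), and the gate, which has been pulled against its end stop, is left drawn out (over 25 mm) and still (value of joint each of cam_left, cam_right above 1.4 rad and value of joint panel above 1.58 rad and value of joint gate above 0.025 m and velocity of joint panel between -0.03 and 0.03 rad/s and velocity of joint gate between -0.03 and 0.03 m/s); the robot touches nothing.
It fails at once if one of the six things lying round the hopper is moved more than 30 mm (distance of any of graver_a, graver_b, red_seal, green_marker, wood_slip, stone_case from where it was at the start of the episode above 0.03 m).
It also fails if it takes over 72 s, if anything falls off the work surface, if the arm or the gripper's body presses on something with over 40 N, if the wrist force passes 120 N, or if a joint passes its speed limit or range.

## Working session

There is one attempt and no reset: what is moved stays moved. The work goes in short steps, Python scripts to look and compute and a tool call to move; the robot and the scene stay as the last step left them, time stands still between calls to the robot, and variables do not carry over. Pictures are saved under pics/ and viewed, and the job is handed in when it is done.

Besides the shell and the picture viewer there is one more tool, called after "Call:" in YAML: its name, and indented under it one key for each argument. send_rows: Moves the arm, as the interface text tells. Its arguments: {"type":"object","properties":{"commands":{"type":"array","items":{"type":"object","properties":{"translation":{"type":"array","items":{"type":"number"}},"rot":{"type":"array","items":{"type":"number"}},"grip":{"type":"number"}}}},"force":{"type":"number"}},"required":["commands"]}

```bash
ls; mkdir -p pics
cat > h.py <<'E'
from station import *
import numpy as np, cv2
from scipy.spatial.transform import Rotation as R
def save(name,fn):
    c=read_camera(name); cv2.imwrite('pics/'+fn+'.png',c['pixels'][:,:,::-1]); np.savez('pics/'+fn+'.npz',**c); return c
def pts(c):
    d=c['depth']; h,w=d.shape
    u,v=np.meshgrid(np.arange(w),np.arange(h))
    p=cv2.undistortPoints(np.stack([u,v],-1).reshape(-1,1,2).astype(np.float64),c['mtx'],c['dist']).reshape(h,w,2)
    P=np.stack([p[...,0]*d,-p[...,1]*d,-d],-1)
    E=c['extrinsics']
    return P@E[:3,:3].T+E[:3,3]
def proj(c,X):
    E=c['extrinsics']; P=(np.atleast_2d(X)-E[:3,3])@E[:3,:3]
    P=P*[1,-1,-1]
    return cv2.projectPoints(P,np.zeros(3),np.zeros(3),c['mtx'],c['dist'])[0].reshape(-1,2)
def st():
    o=get_obs(); q=o['tool_rot']; Rm=R.from_quat([q[1],q[2],q[3],q[0]]).as_matrix()
    return o,np.array(o['eef_pos']),Rm
E
python3 - <<'E'
from h import *
o,p,Rm=st(); print(o); print(Rm.round(3))
for n in ['scene','side','wrist']:
    c=save(n,n+'0'); print(n,c['extrinsics'].round(3).tolist(),c['mtx'].tolist())
E
```

```text
pics
{'t': 0.0, 'q': array([ 1.05488477,  0.4777791 ,  0.022324  ,  1.55644053, -0.01145233,
        1.10930244, -0.08306868]), 'joint_vel': array([ 0.00055263, -0.00064733, -0.00077615, -0.00107622,  0.0005285 ,
       -0.00028052, -0.00172917]), 'joint_torque': array([-8.81969172e-04, -5.96465063e+01,  1.60777062e+00, -2.81202793e+01,
        1.25588482e-02,  9.24082560e-03,  3.53737016e-05]), 'eef_pos': array([ 0.26747121, -0.61914015,  0.24734409]), 'tool_rot': array([-4.22160474e-04,  8.35667762e-01, -5.49234540e-01, -7.95667800e-04]), 'contact_force': array([ 0.11316336,  0.64922541, -0.77289115]), 'torque': array([0.02355481, 0.06056982, 0.0492859 ]), 'gripper_width': 0.9983971540877113}
[[ 0.397 -0.918 -0.001]
 [-0.918 -0.397  0.002]
 [-0.002  0.    -1.   ]]
scene [[-0.896, 0.252, -0.366, 0.181], [-0.444, -0.489, 0.75, 0.873], [0.01, 0.835, 0.55, 0.624], [0.0, 0.0, 0.0, 1.0]] [[480.4524948395577, 0.0, 321.77555188330143], [0.0, 480.4524948395577, 235.90911044424712], [0.0, 0.0, 1.0]]
side [[0.975, 0.132, -0.176, 0.352], [-0.219, 0.503, -0.836, -0.82], [-0.022, 0.854, 0.519, 0.72], [0.0, 0.0, 0.0, 1.0]] [[478.51592344704653, 0.0, 322.13264109220546], [0.0, 478.51592344704653, 240.06264157393213], [0.0, 0.0, 1.0]]
wrist [[0.396, 0.882, 0.253, 0.332], [-0.918, 0.381, 0.109, -0.591], [-0.001, -0.276, 0.961, 0.373], [0.0, 0.0, 0.0, 1.0]] [[401.3898130748181, 0.0, 325.54082090225637], [0.0, 401.3898130748181, 242.51479185051807], [0.0, 0.0, 1.0]]
```

View pics/scene0.png

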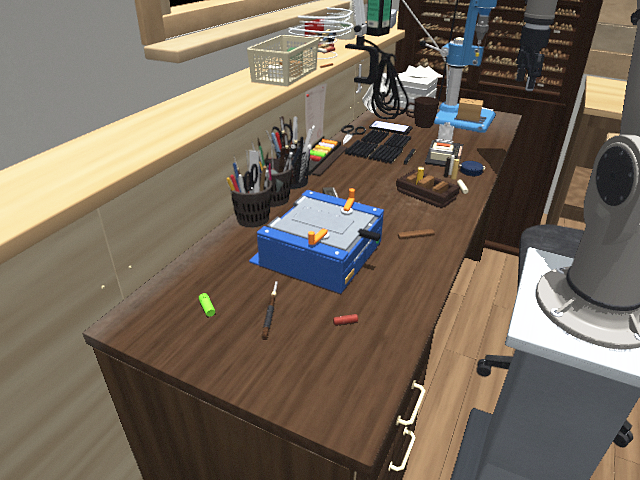

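View pics/side0.png

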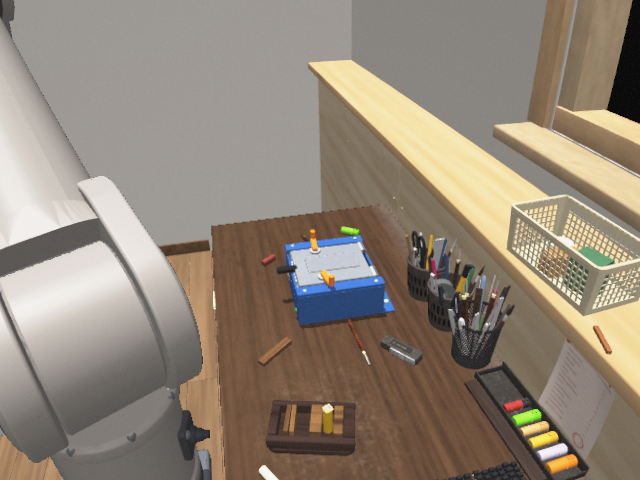

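```bash
cat > fit.py <<'E'
from h import *
import sys
allp=[]
for n in ['scene0','side0']:
    c=dict(np.load(f'pics/{n}.npz')); P=pts(c); im=c['pixels'].astype(int)
    r,g,b=im[...,0],im[...,1],im[...,2]
    m=(b>90)&(b-r>50)&(b-g>40)&(P[...,0]>0.3)&(P[...,0]<1.0)&(abs(P[...,1])<0.5)&(c['depth']>0)
    q=P[m]; top=q[(q[:,2]>0.078)&(q[:,2]<0.1)]
    rect=cv2.minAreaRect(top[:,:2].astype(np.float32)*1000)
    print(n,m.sum(),len(top),np.median(top[:,2]),rect, cv2.boxPoints(rect).round(0).tolist())
    m2=(r>200)&(g>80)&(g<190)&(b<90)&(P[...,2]>0.093)&(P[...,2]<0.14)&(P[...,0]>0.3)&(P[...,0]<1.0)&(abs(P[...,1])<0.4)
    k,l=cv2.connectedComponents(m2.astype(np.uint8))
    for i in range(1,k):
        s=P[l==i]
        if len(s)>8:
            t=s[s[:,2]>0.106]; print(' orange',len(s),s.mean(0).round(4),s.min(0).round(3),s.max(0).round(3),'post',t.mean(0).round(4) if len(t) else None)
    # objects on table
    mt=(P[...,2]>0.006)&(P[...,2]<0.2)&(P[...,0]>0.2)&(P[...,0]<1.1)&(abs(P[...,1])<0.75)&(c['depth']>0)
    k,l,s_,_=cv2.connectedComponentsWithStats(mt.astype(np.uint8))
    for i in range(1,k):
        if s_[i,4]>25:
            s=P[l==i]; print(' obj',s_[i].tolist(),s.min(0).round(3),s.max(0).round(3))
E
python3 fit.py
```

```text
scene0 4656 1768 0.09050176789328518 ((559.6028442382812, 89.94060516357422), (216.70285034179688, 199.84825134277344), 88.6832275390625) [[457.0, -16.0], [657.0, -21.0], [662.0, 196.0], [462.0, 201.0]]
 orange 11 [ 0.5391 -0.0058  0.1237] [ 0.533 -0.014  0.121] [ 0.544 -0.001  0.126] post [ 0.5391 -0.0058  0.1237]
 orange 24 [0.5318 0.0179 0.1039] [ 0.525 -0.005  0.101] [0.543 0.045 0.108] post [0.5381 0.0057 0.1074]
 orange 36 [0.5311 0.1732 0.1067] [0.528 0.143 0.1  ] [0.539 0.195 0.124] post [0.5345 0.1892 0.1175]
 obj [0, 66, 412, 327, 35423] [ 0.583 -0.75   0.006] [0.852 0.671 0.2  ]
 obj [425, 122, 61, 56, 1419] [ 0.316 -0.685  0.006] [ 0.519 -0.416  0.099]
 obj [404, 149, 11, 14, 52] [ 0.543 -0.56   0.007] [ 0.559 -0.449  0.013]
 obj [396, 167, 72, 40, 1503] [ 0.335 -0.398  0.006] [ 0.517 -0.229  0.071]
 obj [249, 187, 135, 106, 8931] [ 0.432 -0.188  0.006] [0.691 0.201 0.126]
 obj [398, 229, 37, 9, 194] [ 0.36  -0.112  0.006] [ 0.436 -0.047  0.013]
 obj [262, 281, 15, 58, 275] [0.533 0.224 0.006] [0.601 0.374 0.014]
 obj [198, 293, 17, 23, 227] [0.654 0.331 0.007] [0.705 0.3
[... 734 characters left out ...]
6 -0.566  0.006] [0.853 0.749 0.199]
 obj [277, 227, 117, 131, 7371] [ 0.435 -0.145  0.006] [0.707 0.366 0.127]
 obj [261, 255, 15, 10, 73] [0.41  0.242 0.006] [0.451 0.277 0.019]
 obj [380, 335, 43, 30, 594] [ 0.618 -0.189  0.006] [ 0.691 -0.104  0.021]
 obj [258, 337, 34, 28, 284] [ 0.363 -0.115  0.006] [ 0.439 -0.047  0.014]
 obj [266, 400, 90, 56, 4530] [ 0.354 -0.357  0.006] [ 0.519 -0.235  0.072]
 obj [473, 461, 54, 19, 570] [ 0.67  -0.474  0.006] [ 0.747 -0.436  0.017]
 obj [258, 465, 20, 15, 169] [ 0.335 -0.377  0.007] [ 0.363 -0.347  0.019]
 obj [464, 473, 9, 7, 45] [ 0.654 -0.451  0.006] [ 0.663 -0.437  0.015]
 obj [449, 475, 14, 5, 50] [ 0.627 -0.444  0.007] [ 0.649 -0.436  0.015]
```

Run:
```python
import cv2
a=cv2.imread('pics/scene0.png')[170:300,230:410]; cv2.imwrite('pics/c1.png',cv2.resize(a,None,fx=4,fy=4,interpolation=cv2.INTER_CUBIC))
a=cv2.imread('pics/side0.png')[215:345,250:430]; cv2.imwrite('pics/c2.png',cv2.resize(a,None,fx=4,fy=4,interpolation=cv2.INTER_CUBIC))
```

```text
(no output)
```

View pics/c1.png

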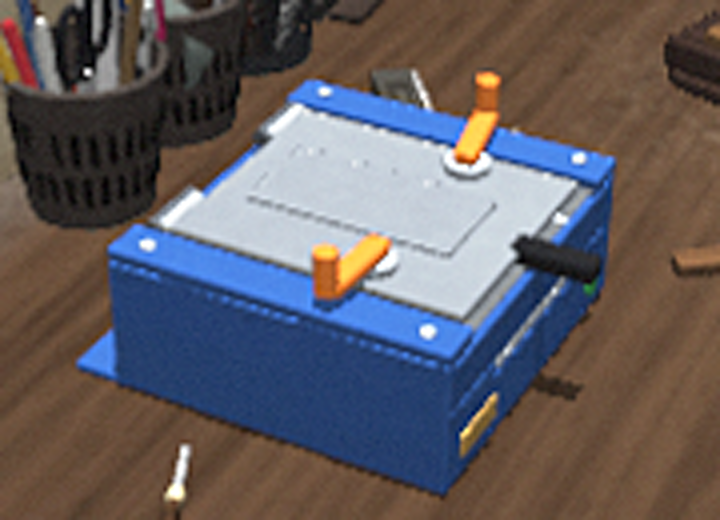

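View pics/c2.png

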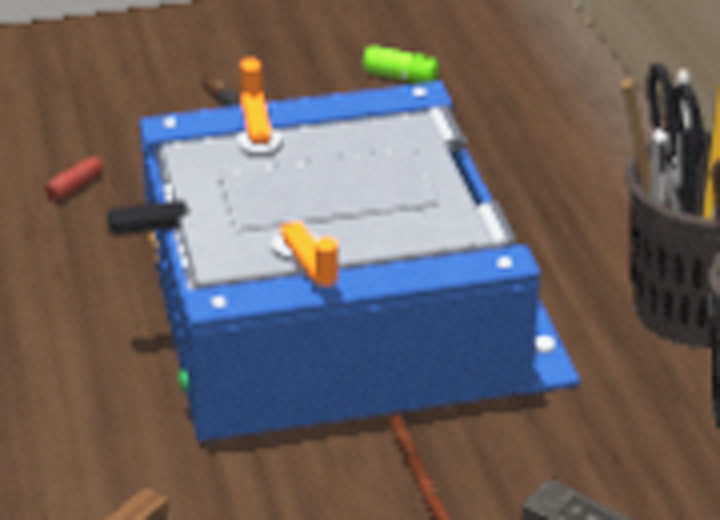

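```bash
cat >> h.py <<'E'
from scipy.linalg import logm,expm
YAW=np.radians(-1.33); HC=np.array([0.562,0.0895,0.0])
def h2w(p,C=None,yaw=None):
    C=HC if C is None else C; yaw=YAW if yaw is None else yaw
    c,s=np.cos(yaw),np.sin(yaw); p=np.array(p)/1000.
    return C+np.array([c*p[0]-s*p[1],s*p[0]+c*p[1],p[2]])
def down(ang,tilt=0):  # tool x at world angle ang(deg), z down
    a=np.radians(ang); x=np.array([np.cos(a),np.sin(a),0]); z=np.array([0,0,-1.]); return np.stack([x,np.cross(z,x),z],1)
def T(p,Rm):
    M=np.eye(4); M[:3,:3]=Rm; M[:3,3]=p; return M
def rows(T0,T1,n):
    """constant per-row twist step (translate along tool axes, then turn)"""
    L=np.real(logm(np.linalg.inv(T0)@T1))/n; S=expm(L)
    return S[:3,3],R.from_matrix(S[:3,:3]).as_rotvec(degrees=True)
def plan(target_p,target_R,ncalls,rows_per=5):
    o,p,Rm=st(); 
    rv=R.from_matrix(Rm.T@target_R).as_rotvec()
    prev=T(p,Rm)
    for k in range(1,ncalls+1):
        f=k/ncalls; nx=T(p+(target_p-p)*f,Rm@R.from_rotvec(rv*f).as_matrix())
        t,r=rows(prev,nx,rows_per); print(k,'t',t.round(4).tolist(),'r',r.round(2).tolist()); prev=nx
E
python3 - <<'E'
from h import *
plan(np.array([0.48,0.07,0.26]),down(-91.3),4)
E
```

```text
1 t [-0.0284, -0.0222, -0.0006] r [0.0, 0.0, 1.23]
2 t [-0.0306, -0.019, -0.0006] r [0.0, 0.0, 1.23]
3 t [-0.0325, -0.0156, -0.0006] r [0.0, 0.0, 1.23]
4 t [-0.034, -0.0121, -0.0006] r [0.0, 0.0, 1.23]
```

Call:
send_rows:
  commands:
    - {"translation": [-0.0284, -0.0222, -0.0006], "rot": [0, 0, 1.23], "grip": 0}
    - {"translation": [-0.0284, -0.0222, -0.0006], "rot": [0, 0, 1.23], "grip": 0}
    - {"translation": [-0.0284, -0.0222, -0.0006], "rot": [0, 0, 1.23], "grip": 0}
    - {"translation": [-0.0284, -0.0222, -0.0006], "rot": [0, 0, 1.23], "grip": 0}
    - {"translation": [-0.0284, -0.0222, -0.0006], "rot": [0, 0, 1.23], "grip": 0}
  force: 30

```text
t: 0.57
eef_pos: [0.3206, -0.4457, 0.2511]
tool_rot: [-0.0, 0.805, -0.594, -0.0]
contact_force: [-0.5, -0.1, 0.3]
gripper_width: 0.297
```

Call:
send_rows:
  commands:
    - {"translation": [-0.0306, -0.019, -0.0006], "rot": [0, 0, 1.23], "grip": 0}
    - {"translation": [-0.0306, -0.019, -0.0006], "rot": [0, 0, 1.23], "grip": 0}
    - {"translation": [-0.0306, -0.019, -0.0006], "rot": [0, 0, 1.23], "grip": 0}
    - {"translation": [-0.0306, -0.019, -0.0006], "rot": [0, 0, 1.23], "grip": 0}
    - {"translation": [-0.0306, -0.019, -0.0006], "rot": [0, 0, 1.23], "grip": 0}

```text
t: 0.98
eef_pos: [0.3735, -0.2737, 0.2543]
tool_rot: [0.0, 0.772, -0.636, -0.0]
contact_force: [0.7, -0.3, 0.8]
gripper_width: -0.001
```

Call:
send_rows:
  commands:
    - {"translation": [-0.0325, -0.0156, -0.0006], "rot": [0, 0, 1.23], "grip": 0}
    - {"translation": [-0.0325, -0.0156, -0.0006], "rot": [0, 0, 1.23], "grip": 0}
    - {"translation": [-0.0325, -0.0156, -0.0006], "rot": [0, 0, 1.23], "grip": 0}
    - {"translation": [-0.0325, -0.0156, -0.0006], "rot": [0, 0, 1.23], "grip": 0}
    - {"translation": [-0.0325, -0.0156, -0.0006], "rot": [0, 0, 1.23], "grip": 0}

```text
t: 1.4
eef_pos: [0.4262, -0.1014, 0.2574]
tool_rot: [0.0, 0.736, -0.677, 0.0]
contact_force: [1.0, -0.2, 0.1]
gripper_width: -0.001
```

Call:
send_rows:
  commands:
    - {"translation": [-0.034, -0.0121, -0.0006], "rot": [0, 0, 1.23], "grip": 0}
    - {"translation": [-0.034, -0.0121, -0.0006], "rot": [0, 0, 1.23], "grip": 0}
    - {"translation": [-0.034, -0.0121, -0.0006], "rot": [0, 0, 1.23], "grip": 0}
    - {"translation": [-0.034, -0.0121, -0.0006], "rot": [0, 0, 1.23], "grip": 0}
    - {"translation": [-0.034, -0.0121, -0.0006], "rot": [0, 0, 1.23], "grip": 0}

```text
t: 1.82
eef_pos: [0.4795, 0.0709, 0.2603]
tool_rot: [-0.0, -0.699, 0.715, -0.0]
contact_force: [0.4, -0.8, -0.6]
gripper_width: -0.006
```

Run:
```python
from h import *
o,p,Rm=st(); print(o['t'],p,o['q'].round(2),o['contact_force'],o['gripper_width']); print(Rm.round(3))
c=save('wrist','wrist1')
P=pts(c)
im=c['pixels'].astype(int); r,g,b=im[...,0],im[...,1],im[...,2]
m=(b>90)&(b-r>50)&(b-g>40)&(c['depth']>0)
q=P[m]; top=q[(q[:,2]>0.083)&(q[:,2]<0.097)]
print(len(top),np.median(top[:,2])); rect=cv2.minAreaRect(top[:,:2].astype(np.float32)*1000); print(rect,cv2.boxPoints(rect).round(1).tolist())
m2=(r>180)&(g>80)&(g<190)&(b<90)&(P[...,2]>0.11)
k,l=cv2.connectedComponents(m2.astype(np.uint8))
for i in range(1,k):
    s=P[l==i]
    if len(s)>30: print(len(s),s.mean(0),s.min(0),s.max(0))
```

```text
1.8167 [0.47945599 0.07085635 0.26033571] [ 0.11  0.18 -0.43  1.96  0.09  1.02 -1.95] [ 0.36993877 -0.8369544  -0.55990465] -0.006298759934580099
[[-0.023 -1.    -0.   ]
 [-1.     0.023 -0.   ]
 [ 0.     0.    -1.   ]]
16638 0.08966008862621502
((551.22509765625, 90.52081298828125), (212.2202606201172, 170.40394592285156), 88.66748046875) [[463.6000061035156, -13.600000381469727], [633.9000244140625, -17.5], [638.9000244140625, 194.60000610351562], [468.5, 198.60000610351562]]
283 [ 0.53985693 -0.00712384  0.12310989] [ 0.53403078 -0.01356022  0.12097373] [ 0.54540722 -0.00133468  0.12564701]
50 [0.54004202 0.18557017 0.121416  ] [0.53311334 0.18323783 0.11762444] [0.54482223 0.19083234 0.12351008]
```

View pics/wrist1.png

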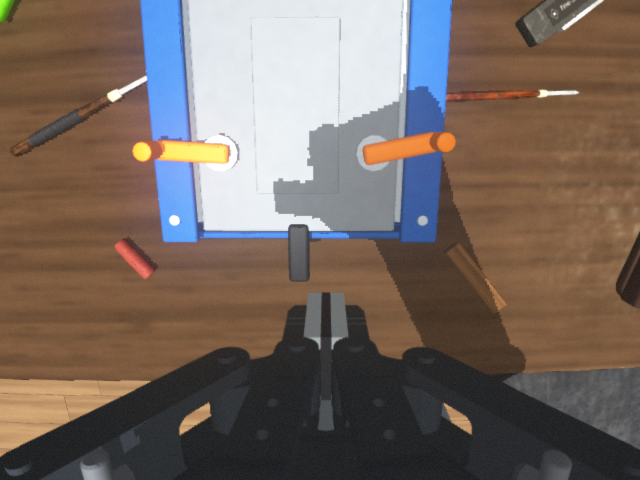

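```bash
sed -i 's/^YAW=.*/YAW=np.radians(-1.33); HC=np.array([0.564,0.090,0.0])/' h.py
python3 - <<'E'
from h import *
print(h2w([-51.2,-97.3,124.5]))
plan(h2w([-51.2,-97.3,124.5]),down(-96.3),2)
# arc
piv=np.array([-30,-55,124.5])
def pose(th,d=17.5):
    t=np.radians(th); rad=np.array([np.sin(t),-np.cos(t),0]); tan=np.array([np.cos(t),np.sin(t),0])
    return T(h2w(piv+44*rad-d*tan),down(-1.33+th-90))
print(rows(pose(-5),pose(91),16), pose(91)[:3,3])
E
```

```text
[ 0.51055538 -0.00608539  0.1245    ]
1 t [0.0084, -0.0032, 0.0136] r [-0.02, 0.03, 0.54]
2 t [0.0083, -0.0036, 0.0136] r [-0.02, 0.03, 0.54]
(array([ 0.00158821, -0.00469512,  0.        ]), array([ 0.,  0., -6.])) [0.57662997 0.01795801 0.1245    ]
```

Call:
send_rows:
  commands:
    - {"translation": [0.0084, -0.0032, 0.0136], "rot": [0, 0, 0.54], "grip": 0}
    - {"translation": [0.0084, -0.0032, 0.0136], "rot": [0, 0, 0.54], "grip": 0}
    - {"translation": [0.0084, -0.0032, 0.0136], "rot": [0, 0, 0.54], "grip": 0}
    - {"translation": [0.0084, -0.0032, 0.0136], "rot": [0, 0, 0.54], "grip": 0}
    - {"translation": [0.0084, -0.0032, 0.0136], "rot": [0, 0, 0.54], "grip": 0}

```text
t: 2.28
eef_pos: [0.4937, 0.026, 0.1915]
tool_rot: [-0.0, -0.682, 0.731, 0.0]
contact_force: [1.3, 0.5, 0.0]
gripper_width: -0.002
```

Call:
send_rows:
  commands:
    - {"translation": [0.0083, -0.0036, 0.0136], "rot": [0, 0, 0.54], "grip": 0}
    - {"translation": [0.0083, -0.0036, 0.0136], "rot": [0, 0, 0.54], "grip": 0}
    - {"translation": [0.0083, -0.0036, 0.0136], "rot": [0, 0, 0.54], "grip": 0}
    - {"translation": [0.0083, -0.0036, 0.0136], "rot": [0, 0, 0.54], "grip": 0}
    - {"translation": [0.0083, -0.0036, 0.0136], "rot": [0, 0, 0.54], "grip": 0}

```text
t: 2.7
eef_pos: [0.508, -0.017, 0.1235]
tool_rot: [-0.0, -0.665, 0.747, 0.0]
contact_force: [-0.2, 1.1, -0.1]
gripper_width: 0.003
```

Call:
send_rows:
  commands:
    - {"translation": [0.0016, -0.0047, 0], "rot": [0, 0, -6], "grip": 0}
    - {"translation": [0.0016, -0.0047, 0], "rot": [0, 0, -6], "grip": 0}
    - {"translation": [0.0016, -0.0047, 0], "rot": [0, 0, -6], "grip": 0}
    - {"translation": [0.0016, -0.0047, 0], "rot": [0, 0, -6], "grip": 0}
    - {"translation": [0.0016, -0.0047, 0], "rot": [0, 0, -6], "grip": 0}

```text
t: 3.12
eef_pos: [0.5311, -0.023, 0.1238]
tool_rot: [0.001, 0.837, -0.547, -0.001]
contact_force: [-2.8, -1.9, 1.9]
gripper_width: -0.001
```

Run:
```python
from h import *
o,p,Rm=st(); print(o['t'],p,o['contact_force'])
save('wrist','w2')
```

```text
3.1167 [ 0.53112895 -0.02296057  0.12382222] [-2.83806281 -1.89133444  1.9165633 ]
```

View pics/w2.png

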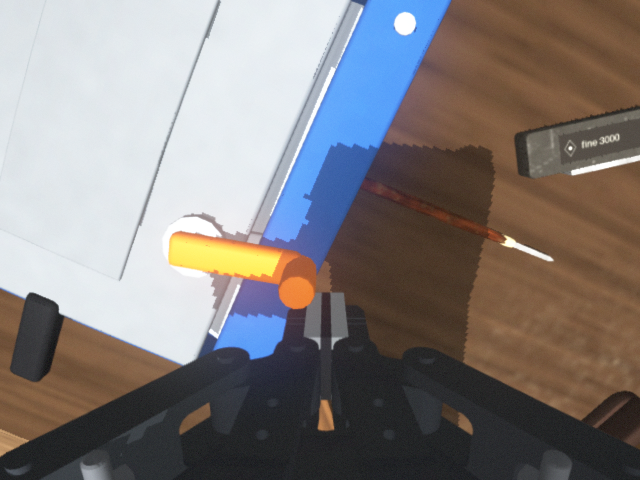

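Run:
```python
from h import *
for i in range(4):
    o,p,Rm=st(); print(o['t'],p,o['contact_force'],o['joint_vel'].round(3))
    if i%2==0: read_camera('side')
yaw=np.degrees(np.arctan2(Rm[1,0],Rm[0,0])); print(yaw)
```

```text
3.1667 [ 0.5319701  -0.02307214  0.12384472] [-2.54729572 -1.33063294  1.19688767] [-0.018 -0.015  0.03   0.022 -0.035 -0.018 -0.226]
3.2167 [ 0.53162015 -0.0229085   0.12382225] [-0.68753162 -1.80696808  0.8864602 ] [-0.013 -0.013  0.017  0.016 -0.017 -0.016 -0.116]
3.2167 [ 0.53162015 -0.0229085   0.12382225] [-0.68753162 -1.80696808  0.8864602 ] [-0.013 -0.013  0.017  0.016 -0.017 -0.016 -0.116]
3.2667 [ 0.53153156 -0.02284891  0.12390568] [-0.95859332 -1.16468528  0.25007818] [-0.011 -0.01   0.011  0.006 -0.006 -0.007 -0.031]
-66.83190443384392
```

```bash
cat > arc.py <<'E'
from h import *
def pose(side,th,d=17.5,r=44,z=124.5):
    t=np.radians(th); s=side # s=-1 right, +1 left
    piv=np.array([-30,55*s,z]); rad=np.array([np.sin(t),s*np.cos(t),0]); tan=np.array([np.cos(t),-s*np.sin(t),0])
    return T(h2w(piv+r*rad-d*tan),down(-1.33 - s*th + s*90))
def chain(Ts,ns):
    o,p,Rm=st(); prev=T(p,Rm)
    for k,(t1,n) in enumerate(zip(Ts,ns)):
        t,r=rows(prev,t1,n); print(k,n,'t',t.round(4).tolist(),'r',r.round(2).tolist(),t1[:3,3].round(4)); prev=t1
E
python3 - <<'E'
from arc import *
print(pose(-1,24.5)[:3,3])
chain([pose(-1,45),pose(-1,70),pose(-1,94)],[5,5,5])
E
```

```text
[ 0.53395528 -0.01162544  0.1245    ]
0 5 t [-0.0005, -0.0048, -0.0001] r [0.01, 0.0, -4.1] [ 0.5505 -0.0082  0.1245]
1 5 t [0.0014, -0.0039, 0.0] r [0.0, 0.0, -5.0] [0.5674 0.0034 0.1245]
2 5 t [0.0013, -0.0037, 0.0] r [0.0, 0.0, -4.8] [0.5775 0.0203 0.1245]
```

Call:
send_rows:
  commands:
    - {"translation": [-0.0005, -0.0048, 0], "rot": [0, 0, -4.1], "grip": 0}
    - {"translation": [-0.0005, -0.0048, 0], "rot": [0, 0, -4.1], "grip": 0}
    - {"translation": [-0.0005, -0.0048, 0], "rot": [0, 0, -4.1], "grip": 0}
    - {"translation": [-0.0005, -0.0048, 0], "rot": [0, 0, -4.1], "grip": 0}
    - {"translation": [-0.0005, -0.0048, 0], "rot": [0, 0, -4.1], "grip": 0}

```text
t: 3.68
eef_pos: [0.5537, -0.0156, 0.1248]
tool_rot: [0.003, 0.919, -0.395, 0.004]
contact_force: [9.1, -20.9, -2.2]
gripper_width: 0.001
```

Call:
send_rows:
  commands:
    - {"translation": [0.0014, -0.0039, 0], "rot": [0, 0, -5], "grip": 0}
    - {"translation": [0.0014, -0.0039, 0], "rot": [0, 0, -5], "grip": 0}
    - {"translation": [0.0014, -0.0039, 0], "rot": [0, 0, -5], "grip": 0}
    - {"translation": [0.0014, -0.0039, 0], "rot": [0, 0, -5], "grip": 0}
    - {"translation": [0.0014, -0.0039, 0], "rot": [0, 0, -5], "grip": 0}

```text
t: 4.1
eef_pos: [0.573, -0.0023, 0.1252]
tool_rot: [0.002, 0.983, -0.186, 0.005]
contact_force: [14.2, -13.2, -5.5]
gripper_width: -0.002
```

Run:
```python
from arc import *
save('wrist','w3')
o,p,Rm=st(); print(o['t'],p,o['contact_force'])
chain([pose(-1,94)],[5])
```

```text
4.15 [ 0.57370935 -0.00131141  0.12531191] [ 15.17003986 -11.85611293  -6.46352711]
0 5 t [-0.0001, -0.0044, 0.0002] r [0.03, -0.12, -4.75] [0.5775 0.0203 0.1245]
```

View pics/w3.png

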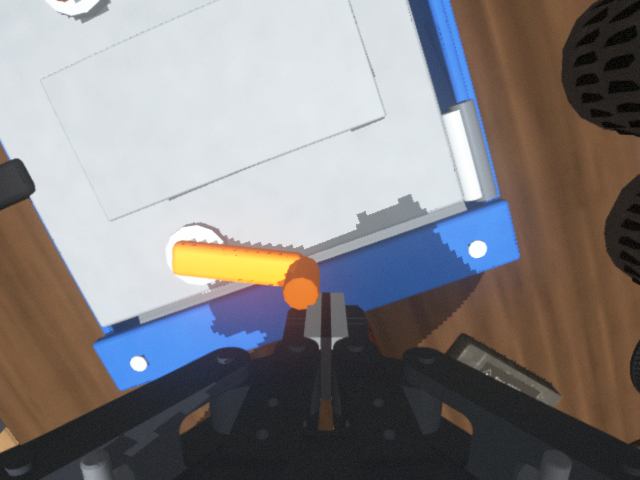

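Call:
send_rows:
  commands:
    - {"translation": [0, 0.005, 0], "rot": [0, 0, 0], "grip": 0}
    - {"translation": [0, 0.005, 0], "rot": [0, 0, 0], "grip": 0}
    - {"translation": [-0.004, 0, 0], "rot": [0, 0, 0], "grip": 0}
    - {"translation": [-0.004, 0, 0], "rot": [0, 0, 0], "grip": 0}
    - {"translation": [0, 0, 0], "rot": [0, 0, 0], "grip": 0}

```text
t: 4.57
eef_pos: [0.5556, -0.0011, 0.1242]
tool_rot: [-0.0, 0.983, -0.183, -0.001]
contact_force: [0.2, -0.1, -0.1]
gripper_width: -0.0
```

Run:
```python
from arc import *
save('wrist','w4')
o,p,Rm=st(); print(o['t'],p,o['contact_force'],np.degrees(np.arctan2(Rm[1,0],Rm[0,0])))
for th in (70,): print(pose(-1,th)[:3,3])
chain([pose(-1,82),pose(-1,94)],[5,5])
```

```text
4.6167 [ 0.55610222 -0.00122292  0.12431743] [ 0.357633    0.27750608 -0.15367216] -21.07219485308362
[0.5673521  0.00340536 0.1245    ]
0 5 t [0.0026, -0.0034, -0.0] r [-0.0, 0.01, -2.35] [0.5733 0.0113 0.1245]
1 5 t [0.0007, -0.0019, 0.0] r [0.0, 0.0, -2.4] [0.5775 0.0203 0.1245]
```

View pics/w4.png

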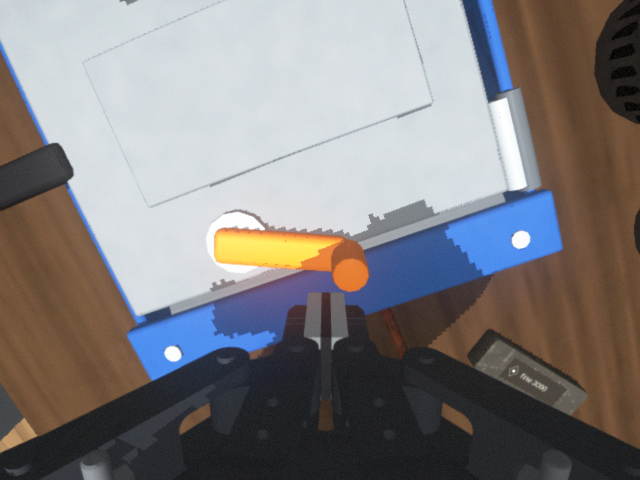

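Call:
send_rows:
  commands:
    - {"translation": [0.0035, -0.0005, 0], "rot": [0, 0, -2.35], "grip": 0}
    - {"translation": [0.0035, -0.0015, 0], "rot": [0, 0, -2.35], "grip": 0}
    - {"translation": [0.0025, -0.005, 0], "rot": [0, 0, -2.35], "grip": 0}
    - {"translation": [0.0022, -0.005, 0], "rot": [0, 0, -2.35], "grip": 0}
    - {"translation": [0.0013, -0.005, 0], "rot": [0, 0, -2.35], "grip": 0}

```text
t: 5.03
eef_pos: [0.5732, 0.0096, 0.1241]
tool_rot: [0.001, 0.997, -0.081, -0.001]
contact_force: [-1.9, -3.2, 2.4]
gripper_width: 0.002
```

Call:
send_rows:
  commands:
    - {"translation": [0.0007, -0.0019, 0], "rot": [0, 0, -2.4], "grip": 0}
    - {"translation": [0.0007, -0.0019, 0], "rot": [0, 0, -2.4], "grip": 0}
    - {"translation": [0.0007, -0.0019, 0], "rot": [0, 0, -2.4], "grip": 0}
    - {"translation": [0.0007, -0.0019, 0], "rot": [0, 0, -2.4], "grip": 0}
    - {"translation": [0.0007, -0.0019, 0], "rot": [0, 0, -2.4], "grip": 0}

```text
t: 5.45
eef_pos: [0.5775, 0.0178, 0.1241]
tool_rot: [0.002, 1.0, 0.023, -0.001]
contact_force: [-1.2, -8.5, 1.9]
gripper_width: -0.002
```

Run:
```python
from arc import *
save('wrist','w5')
o,p,Rm=st(); print(o['t'],p,o['contact_force'],np.degrees(np.arctan2(Rm[1,0],Rm[0,0])))
```

```text
5.5 [0.5776097  0.01761874 0.12412134] [-1.8726141  -4.76299333  2.8424357 ] 2.829289024868135
```

View pics/w5.png

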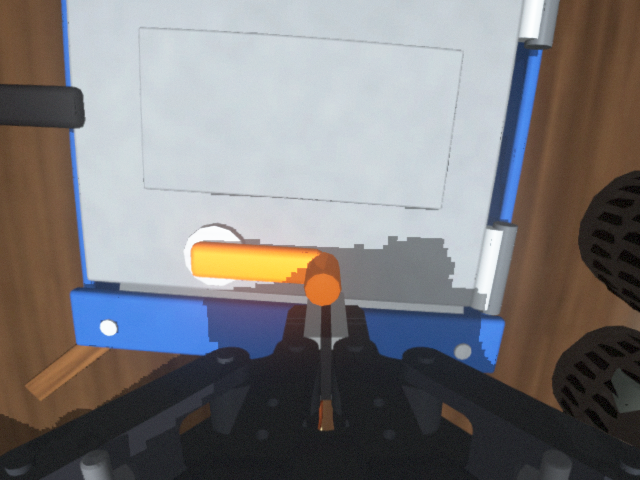

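Call:
send_rows:
  commands:
    - {"translation": [0, -0.002, 0], "rot": [0, 0, 0], "grip": 0}
    - {"translation": [0, -0.002, 0], "rot": [0, 0, 0], "grip": 0}
    - {"translation": [0, -0.001, 0], "rot": [0, 0, 0], "grip": 0}
    - {"translation": [0, 0, 0], "rot": [0, 0, 0], "grip": 0}
    - {"translation": [0, 0, 0], "rot": [0, 0, 0], "grip": 0}

```text
t: 5.92
eef_pos: [0.5775, 0.0183, 0.1241]
tool_rot: [0.004, 1.0, 0.021, -0.001]
contact_force: [-0.7, -13.7, 4.5]
gripper_width: 0.004
```

Call:
send_rows:
  commands:
    - {"translation": [0, 0.008, 0], "rot": [0, 0, 0], "grip": 0}
    - {"translation": [0, 0.008, 0], "rot": [0, 0, 0], "grip": 0}
    - {"translation": [0, 0.004, -0.015], "rot": [0, 0, -3], "grip": 0}
    - {"translation": [0, 0, -0.02], "rot": [0, 0, -5], "grip": 0}
    - {"translation": [0, 0, -0.01], "rot": [0, 0, -5], "grip": 0}

```text
t: 6.33
eef_pos: [0.5793, 0.0049, 0.171]
tool_rot: [-0.0, 0.99, 0.138, 0.001]
contact_force: [0.4, -0.4, 0.8]
gripper_width: 0.003
```

Run:
```python
from arc import *
import time
read_camera('side'); read_camera('side')
o,p,Rm=st(); print(o['t'],p,o['contact_force'],np.degrees(np.arctan2(Rm[1,0],Rm[0,0])))
E=pose(1,-8,d=19); U=E.copy(); U[2,3]=0.166; print(E[:3,3])
plan(U[:3,3],U[:3,:3],3)
```

```text
6.4333 [0.57981823 0.0051776  0.17107913] [ 0.46425603 -0.05528162 -0.91293618] 15.680872061387852
[0.51130264 0.18717683 0.1245    ]
1 t [0.0013, -0.013, 0.0003] r [0.01, -0.01, -5.4]
2 t [0.0071, -0.011, 0.0003] r [0.01, -0.01, -5.4]
3 t [0.0113, -0.0066, 0.0003] r [0.01, -0.01, -5.4]
```

Call:
send_rows:
  commands:
    - {"translation": [0.0013, -0.013, 0.0003], "rot": [0, 0, -5.4], "grip": 0}
    - {"translation": [0.0013, -0.013, 0.0003], "rot": [0, 0, -5.4], "grip": 0}
    - {"translation": [0.0013, -0.013, 0.0003], "rot": [0, 0, -5.4], "grip": 0}
    - {"translation": [0.0013, -0.013, 0.0003], "rot": [0, 0, -5.4], "grip": 0}
    - {"translation": [0.0013, -0.013, 0.0003], "rot": [0, 0, -5.4], "grip": 0}

```text
t: 6.85
eef_pos: [0.555, 0.066, 0.1669]
tool_rot: [-0.001, 0.931, 0.364, -0.0]
contact_force: [0.3, 0.1, -0.8]
gripper_width: 0.0
```

Call:
send_rows:
  commands:
    - {"translation": [0.0071, -0.011, 0.0003], "rot": [0, 0, -5.4], "grip": 0}
    - {"translation": [0.0071, -0.011, 0.0003], "rot": [0, 0, -5.4], "grip": 0}
    - {"translation": [0.0071, -0.011, 0.0003], "rot": [0, 0, -5.4], "grip": 0}
    - {"translation": [0.0071, -0.011, 0.0003], "rot": [0, 0, -5.4], "grip": 0}
    - {"translation": [0.0071, -0.011, 0.0003], "rot": [0, 0, -5.4], "grip": 0}

```text
t: 7.27
eef_pos: [0.5322, 0.1267, 0.1654]
tool_rot: [-0.001, 0.82, 0.572, -0.0]
contact_force: [-0.7, 0.2, 0.3]
gripper_width: -0.0
```

Call:
send_rows:
  commands:
    - {"translation": [0.0113, -0.0066, 0.0003], "rot": [0, 0, -5.4], "grip": 0}
    - {"translation": [0.0113, -0.0066, 0.0003], "rot": [0, 0, -5.4], "grip": 0}
    - {"translation": [0.0113, -0.0066, 0.0003], "rot": [0, 0, -5.4], "grip": 0}
    - {"translation": [0.0113, -0.0066, 0.0003], "rot": [0, 0, -5.4], "grip": 0}
    - {"translation": [0.0113, -0.0066, 0.0003], "rot": [0, 0, -5.4], "grip": 0}

```text
t: 7.68
eef_pos: [0.5092, 0.1872, 0.1639]
tool_rot: [-0.001, 0.664, 0.747, -0.0]
contact_force: [0.2, 0.3, 0.2]
gripper_width: -0.002
```

Run:
```python
from arc import *
read_camera('side'); c=save('wrist','w6');save('side','s6');read_camera('side')
o,p,Rm=st(); print(o['t'],p,o['q'].round(2),o['contact_force'],np.degrees(np.arctan2(Rm[1,0],Rm[0,0])))
P=pts(c)
im=c['pixels'].astype(int); r,g,b=im[...,0],im[...,1],im[...,2]
m2=(r>180)&(g>80)&(g<190)&(b<90)&(P[...,2]>0.118)
k,l=cv2.connectedComponents(m2.astype(np.uint8))
for i in range(1,k):
    s=P[l==i]
    if len(s)>30: print(len(s),s.mean(0),s.min(0),s.max(0))
E=pose(1,-8,d=19); print(E[:3,3])
plan(E[:3,3],E[:3,:3],1)
```

```text
7.8833 [0.5097569  0.18616887 0.16411494] [ 0.38  0.63 -1.14  1.9   0.66  1.06  0.64] [ 1.01227552 -0.861613   -0.55772337] 96.40215472889061
192 [0.57195022 0.0386235  0.12075286] [0.56833192 0.03264655 0.1180449 ] [0.58050847 0.04210564 0.12364212]
[0.51130264 0.18717683 0.1245    ]
1 t [0.0002, 0.0003, 0.0079] r [-0.01, 0.0, -0.05]
```

View pics/w6.png

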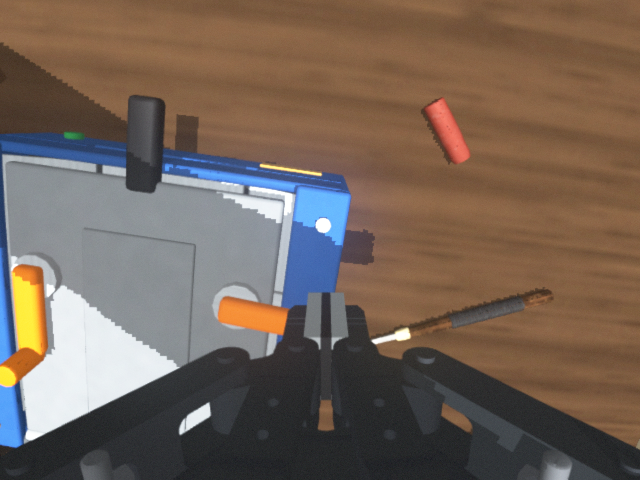

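Call:
send_rows:
  commands:
    - {"translation": [0.0002, 0, 0.0079], "rot": [0, 0, 0], "grip": 0}
    - {"translation": [0.0002, 0, 0.0079], "rot": [0, 0, 0], "grip": 0}
    - {"translation": [0.0002, 0, 0.0079], "rot": [0, 0, 0], "grip": 0}
    - {"translation": [0.0002, 0, 0.0079], "rot": [0, 0, 0], "grip": 0}
    - {"translation": [0.0002, 0, 0.0079], "rot": [0, 0, 0], "grip": 0}

```text
t: 8.3
eef_pos: [0.5098, 0.1869, 0.1241]
tool_rot: [-0.0, 0.666, 0.746, -0.0]
contact_force: [-0.2, 0.3, 0.4]
gripper_width: 0.002
```

Run:
```python
from arc import *
read_camera('side'); c=save('wrist','w7');save('side','s7')
o,p,Rm=st(); print(o['t'],p,o['contact_force'],np.degrees(np.arctan2(Rm[1,0],Rm[0,0])))
chain([pose(1,20),pose(1,44),pose(1,68),pose(1,90),pose(1,94)],[5]*4+[2])
a=cv2.imread('pics/s7.png')[215:345,250:430]; cv2.imwrite('pics/c7.png',cv2.resize(a,None,fx=4,fy=4,interpolation=cv2.INTER_CUBIC))
```

```text
8.45 [0.50944375 0.18712973 0.12442974] [-0.0484711   0.83143123 -0.11761728] 96.6091129876212
0 5 t [0.0016, 0.005, -0.0] r [-0.02, 0.01, 5.59] [0.535  0.193  0.1245]
1 5 t [0.0013, 0.0037, 0.0] r [0.0, 0.0, 4.8] [0.5543 0.1891 0.1245]
2 5 t [0.0013, 0.0037, 0.0] r [0.0, 0.0, 4.8] [0.5703 0.1776 0.1245]
3 5 t [0.0012, 0.0034, 0.0] r [0.0, 0.0, 4.4] [0.5797 0.1622 0.1245]
4 2 t [0.0006, 0.0015, 0.0] r [0.0, 0.0, 2.0] [0.5807 0.159  0.1245]
```

View pics/c7.png

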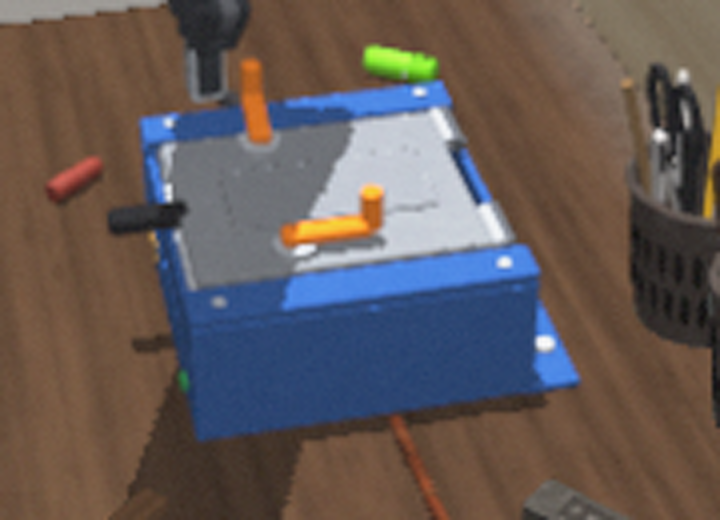

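Call:
send_rows:
  commands:
    - {"translation": [0.0016, 0.005, 0], "rot": [0, 0, 5.6], "grip": 0}
    - {"translation": [0.0016, 0.005, 0], "rot": [0, 0, 5.6], "grip": 0}
    - {"translation": [0.0016, 0.005, 0], "rot": [0, 0, 5.6], "grip": 0}
    - {"translation": [0.0016, 0.005, 0], "rot": [0, 0, 5.6], "grip": 0}
    - {"translation": [0.0016, 0.005, 0], "rot": [0, 0, 5.6], "grip": 0}

```text
t: 8.87
eef_pos: [0.5343, 0.1938, 0.1255]
tool_rot: [-0.0, 0.827, 0.562, -0.001]
contact_force: [-3.6, -1.5, 0.2]
gripper_width: 0.001
```

Call:
send_rows:
  commands:
    - {"translation": [0.0013, 0.0037, 0], "rot": [0, 0, 4.8], "grip": 0}
    - {"translation": [0.0013, 0.0037, 0], "rot": [0, 0, 4.8], "grip": 0}
    - {"translation": [0.0013, 0.0037, 0], "rot": [0, 0, 4.8], "grip": 0}
    - {"translation": [0.0013, 0.0037, 0], "rot": [0, 0, 4.8], "grip": 0}
    - {"translation": [0.0013, 0.0037, 0], "rot": [0, 0, 4.8], "grip": 0}

```text
t: 9.28
eef_pos: [0.5533, 0.1902, 0.1255]
tool_rot: [-0.001, 0.926, 0.378, -0.001]
contact_force: [-3.7, 1.4, 1.1]
gripper_width: 0.004
```

Run:
```python
from arc import *
save('side','s8')
o,p,Rm=st(); print(o['t'],p,o['contact_force'],np.degrees(np.arctan2(Rm[1,0],Rm[0,0])))
chain([pose(1,68),pose(1,90),pose(1,94)],[5]*2+[2])
a=cv2.imread('pics/s8.png')[215:345,250:430]; cv2.imwrite('pics/c8.png',cv2.resize(a,None,fx=4,fy=4,interpolation=cv2.INTER_CUBIC))
```

```text
9.3333 [0.55407345 0.18977893 0.12557165] [-2.14115018  0.11481954  0.0213653 ] 44.11646810639454
0 5 t [0.0013, 0.0039, 0.0002] r [-0.01, 0.01, 4.69] [0.5703 0.1776 0.1245]
1 5 t [0.0012, 0.0034, 0.0] r [0.0, 0.0, 4.4] [0.5797 0.1622 0.1245]
2 2 t [0.0006, 0.0015, 0.0] r [0.0, 0.0, 2.0] [0.5807 0.159  0.1245]
```

View pics/c8.png

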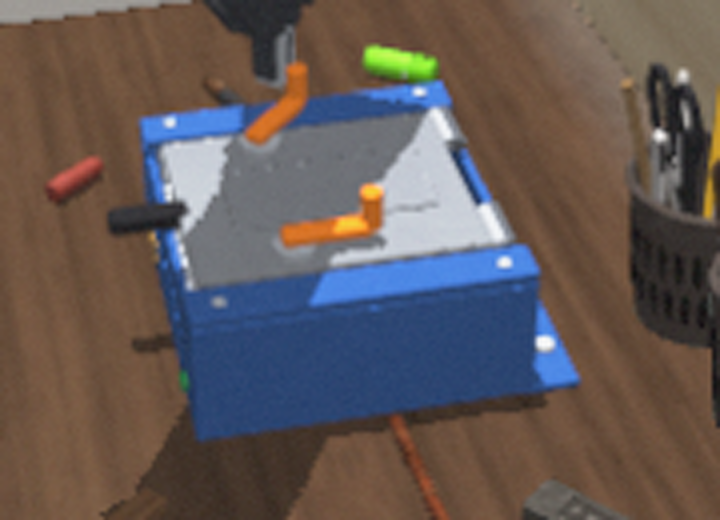

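Working well: left lever is about half turned.

Call:
send_rows:
  commands:
    - {"translation": [0.0013, 0.0039, 0.0002], "rot": [0, 0, 4.7], "grip": 0}
    - {"translation": [0.0013, 0.0039, 0.0002], "rot": [0, 0, 4.7], "grip": 0}
    - {"translation": [0.0013, 0.0039, 0], "rot": [0, 0, 4.7], "grip": 0}
    - {"translation": [0.0013, 0.0039, 0], "rot": [0, 0, 4.7], "grip": 0}
    - {"translation": [0.0013, 0.0039, 0], "rot": [0, 0, 4.7], "grip": 0}

```text
t: 9.75
eef_pos: [0.5701, 0.1786, 0.1253]
tool_rot: [-0.001, 0.983, 0.183, -0.0]
contact_force: [-3.1, 1.1, 1.7]
gripper_width: 0.001
```

Call:
send_rows:
  commands:
    - {"translation": [0.0012, 0.0036, 0], "rot": [0, 0, 4.6], "grip": 0}
    - {"translation": [0.0012, 0.0036, 0], "rot": [0, 0, 4.6], "grip": 0}
    - {"translation": [0.0012, 0.0036, 0], "rot": [0, 0, 4.6], "grip": 0}
    - {"translation": [0.0012, 0.0036, 0], "rot": [0, 0, 4.6], "grip": 0}
    - {"translation": [0.0012, 0.0036, 0], "rot": [0, 0, 4.6], "grip": 0}

```text
t: 10.17
eef_pos: [0.58, 0.1628, 0.1254]
tool_rot: [-0.001, 1.0, -0.017, 0.0]
contact_force: [-1.5, 3.1, -0.2]
gripper_width: 0.002
```

Call:
send_rows:
  commands:
    - {"translation": [0, 0.002, 0], "rot": [0, 0, 0], "grip": 0}
    - {"translation": [0, 0.002, 0], "rot": [0, 0, 0], "grip": 0}
    - {"translation": [0, 0.001, 0], "rot": [0, 0, 0], "grip": 0}
    - {"translation": [0, 0, 0], "rot": [0, 0, 0], "grip": 0}
    - {"translation": [0, 0, 0], "rot": [0, 0, 0], "grip": 0}

```text
t: 10.58
eef_pos: [0.5799, 0.1609, 0.1257]
tool_rot: [-0.003, 1.0, -0.013, 0.001]
contact_force: [-0.3, 9.5, -2.3]
gripper_width: 0.003
```

Run:
```python
from arc import *
save('side','s9'); save('wrist','w9')
o,p,Rm=st(); print(o['t'],p,o['q'].round(2),o['contact_force'],np.degrees(np.arctan2(Rm[1,0],Rm[0,0])))
a=cv2.imread('pics/s9.png')[215:345,250:430]; cv2.imwrite('pics/c9.png',cv2.resize(a,None,fx=4,fy=4,interpolation=cv2.INTER_CUBIC))
```

```text
10.6833 [0.57998055 0.16086198 0.12573098] [ 0.13  0.59 -0.68  1.81  0.46  0.9  -0.78] [-0.92946099  9.58829897 -1.73451248] -1.4705277883685832
```

View pics/c9.png

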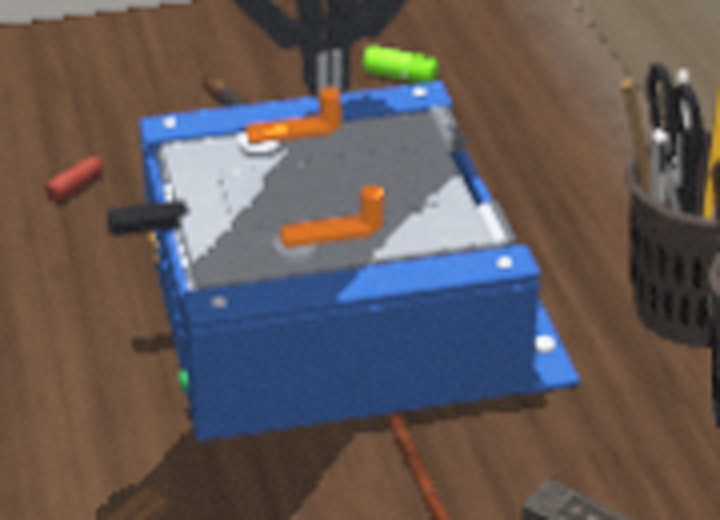

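View pics/w9.png

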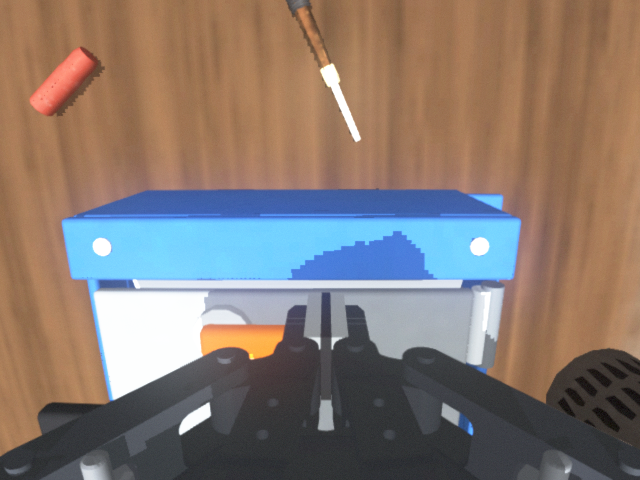

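Call:
send_rows:
  commands:
    - {"translation": [0, -0.008, 0], "rot": [0, 0, 0], "grip": 0}
    - {"translation": [0, -0.008, 0], "rot": [0, 0, 0], "grip": 0}
    - {"translation": [0, -0.002, -0.015], "rot": [0, 0, -3], "grip": 0}
    - {"translation": [0, 0, -0.02], "rot": [0, 0, -5], "grip": 0}
    - {"translation": [0, 0, -0.01], "rot": [0, 0, -5], "grip": 0}

```text
t: 11.1
eef_pos: [0.5814, 0.1747, 0.1718]
tool_rot: [0.0, 0.995, 0.1, 0.001]
contact_force: [0.1, 0.7, -0.0]
gripper_width: -0.005
```

Run:
```python
from arc import *
read_camera('side'); c2=save('side','s10'); c3=save('scene','sc10')
o,p,Rm=st(); print(o['t'],p,o['contact_force'],np.degrees(np.arctan2(Rm[1,0],Rm[0,0])))
for f in ('wrist1',):
    c=dict(np.load(f'pics/{f}.npz')); P=pts(c)[225:285,285:312]; z=P[...,2]; m=(z>.086)&(z<.098)&(c['pixels'][225:285,285:312].sum(2)<200)
    q=P[m]; print(len(q),q.min(0),q.max(0),np.median(q,0)); print(cv2.minAreaRect(q[:,:2].astype(np.float32)*1000))
for c in (c2,c3):
    P=pts(c); m=(c['depth']>0)&(P[...,0]>.6)&(P[...,0]<.86)&(P[...,1]>-0.05)&(P[...,1]<.25)&(P[...,2]>.1)&(P[...,2]<.5)
    q=P[m]
    for a in np.arange(.6,.86,.02):
        s=q[(q[:,0]>=a)&(q[:,0]<a+.02)]
        if len(s): print(a.round(2),len(s),s[:,2].max().round(3),s[:,1].min().round(3),s[:,1].max().round(3))
plan(np.array([*h2w([-119,0,0])[:2],0.14]),down(90-1.33),4)
```

```text
11.25 [0.58125123 0.1740015  0.17046654] [ 0.42203133 -1.58496715  0.22056965] 11.038987589092656
77 [0.43614488 0.08479662 0.08668792] [0.47373881 0.10101098 0.09270581] [0.44839571 0.08591167 0.09075869]
((455.3160705566406, 92.23128509521484), (15.594991683959961, 37.649356842041016), 86.65937805175781)
0.6 768 0.5 0.125 0.194
0.62 293 0.499 0.144 0.192
0.64 18 0.491 0.17 0.18
0.72 101 0.165 0.009 0.053
0.74 228 0.171 -0.05 0.087
0.76 278 0.172 -0.048 0.089
0.78 435 0.266 -0.046 0.25
0.8 1177 0.27 -0.05 0.249
0.82 582 0.269 -0.05 0.25
0.84 2264 0.269 -0.05 0.25
0.6 669 0.499 0.169 0.212
0.62 332 0.5 0.168 0.2
0.64 5 0.476 0.175 0.189
0.72 71 0.152 0.015 0.058
0.74 113 0.156 -0.004 0.091
0.76 314 0.172 -0.022 0.09
0.78 1181 0.267 -0.05 0.25
0.8 827 0.268 -0.05 0.25
0.82 499 0.268 -0.049 0.249
0.84 4326 0.268 -0.05 0.25
1 t [-0.0078, 0.0017, 0.0015] r [0.0, -0.0, -3.88]
2 t [-0.0079, -0.001, 0.0015] r [0.0, -0.0, -3.88]
3 t [-0.0071, -0.0036, 0.0015] r [0.0, -0.0, -3.88]
4 t [-0.0055, -0.0058, 0.0015] r [0.0, -0.0, -3.88]
```

Call:
send_rows:
  commands:
    - {"translation": [-0.0078, 0.0017, 0.0015], "rot": [0, 0, -3.88], "grip": 0}
    - {"translation": [-0.0078, 0.0017, 0.0015], "rot": [0, 0, -3.88], "grip": 0}
    - {"translation": [-0.0078, 0.0017, 0.0015], "rot": [0, 0, -3.88], "grip": 0}
    - {"translation": [-0.0078, 0.0017, 0.0015], "rot": [0, 0, -3.88], "grip": 0}
    - {"translation": [-0.0078, 0.0017, 0.0015], "rot": [0, 0, -3.88], "grip": 0}

```text
t: 11.67
eef_pos: [0.5457, 0.1528, 0.1611]
tool_rot: [0.0, 0.965, 0.264, -0.001]
contact_force: [0.9, 0.0, 0.6]
gripper_width: 0.005
```

Call:
send_rows:
  commands:
    - {"translation": [-0.0079, -0.001, 0.0015], "rot": [0, 0, -3.88], "grip": 0}
    - {"translation": [-0.0079, -0.001, 0.0015], "rot": [0, 0, -3.88], "grip": 0}
    - {"translation": [-0.0079, -0.001, 0.0015], "rot": [0, 0, -3.88], "grip": 0}
    - {"translation": [-0.0079, -0.001, 0.0015], "rot": [0, 0, -3.88], "grip": 0}
    - {"translation": [-0.0079, -0.001, 0.0015], "rot": [0, 0, -3.88], "grip": 0}

```text
t: 12.08
eef_pos: [0.5117, 0.1324, 0.1537]
tool_rot: [0.0, 0.906, 0.423, -0.001]
contact_force: [0.5, -0.7, -0.5]
gripper_width: 0.003
```

Call:
send_rows:
  commands:
    - {"translation": [-0.0071, -0.0036, 0.0015], "rot": [0, 0, -3.88], "grip": 0.05}
    - {"translation": [-0.0071, -0.0036, 0.0015], "rot": [0, 0, -3.88], "grip": 0.05}
    - {"translation": [-0.0071, -0.0036, 0.0015], "rot": [0, 0, -3.88], "grip": 0.05}
    - {"translation": [-0.0071, -0.0036, 0.0015], "rot": [0, 0, -3.88], "grip": 0.05}
    - {"translation": [-0.0071, -0.0036, 0.0015], "rot": [0, 0, -3.88], "grip": 0.05}

```text
t: 12.5
eef_pos: [0.4777, 0.1121, 0.1463]
tool_rot: [-0.0, 0.822, 0.569, -0.001]
contact_force: [-0.3, -1.1, 0.3]
gripper_width: 0.582
```

Call:
send_rows:
  commands:
    - {"translation": [-0.0055, -0.0058, 0.0015], "rot": [0, 0, -3.88], "grip": 0.05}
    - {"translation": [-0.0055, -0.0058, 0.0015], "rot": [0, 0, -3.88], "grip": 0.05}
    - {"translation": [-0.0055, -0.0058, 0.0015], "rot": [0, 0, -3.88], "grip": 0.05}
    - {"translation": [-0.0055, -0.0058, 0.0015], "rot": [0, 0, -3.88], "grip": 0.05}
    - {"translation": [-0.0055, -0.0058, 0.0015], "rot": [0, 0, -3.88], "grip": 0.05}

```text
t: 12.92
eef_pos: [0.4434, 0.0919, 0.1389]
tool_rot: [-0.0, 0.715, 0.7, -0.001]
contact_force: [0.5, 0.6, 0.1]
gripper_width: 0.588
```

Run:
```python
from arc import *
read_camera('side'); save('wrist','w11');save('side','s11')
o,p,Rm=st(); print(o['t'],p,o['q'].round(2),o['contact_force'],o['gripper_width'],np.degrees(np.arctan2(Rm[1,0],Rm[0,0])))
plan(np.array([*h2w([-119,0,0])[:2],0.0845]),down(90-1.33),1)
```

```text
13.0667 [0.4437309  0.09179815 0.1390481 ] [ 0.59  0.51 -1.14  2.12  0.61  0.9   0.64] [0.56086464 0.02976576 0.18283677] 0.5858713358972257 88.50393477463977
1 t [0.0002, 0.0003, 0.0109] r [-0.02, 0.0, -0.03]
```

View pics/w11.png

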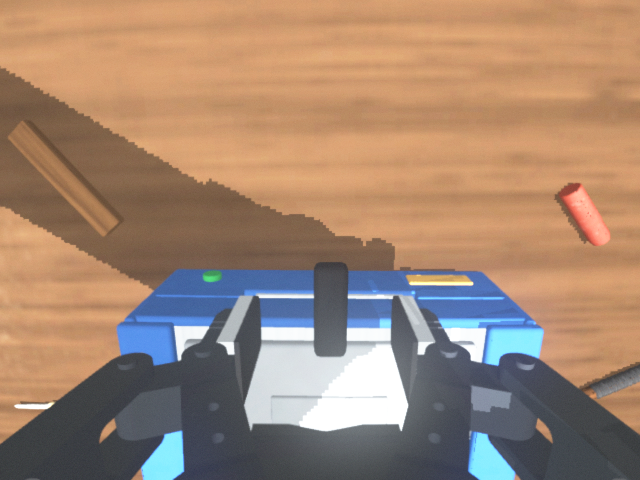

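Call:
send_rows:
  commands:
    - {"translation": [0.0002, 0.0003, 0.0109], "rot": [0, 0, 0], "grip": 0.05}
    - {"translation": [0.0002, 0.0003, 0.0109], "rot": [0, 0, 0], "grip": 0.05}
    - {"translation": [0.0002, 0.0003, 0.0109], "rot": [0, 0, 0], "grip": 0.05}
    - {"translation": [0.0002, 0.0003, 0.0109], "rot": [0, 0, 0], "grip": 0.05}
    - {"translation": [0.0002, 0.0003, 0.0109], "rot": [0, 0, 0], "grip": 0.05}

```text
t: 13.48
eef_pos: [0.4457, 0.0936, 0.0839]
tool_rot: [-0.0, 0.715, 0.699, -0.0]
contact_force: [0.8, -0.2, -0.7]
gripper_width: 0.582
```

Call:
send_rows:
  commands:
    - {"translation": [0, 0, 0], "rot": [0, 0, 0], "grip": 0}
    - {"translation": [0, 0, 0], "rot": [0, 0, 0], "grip": 0}
    - {"translation": [0, 0, 0], "rot": [0, 0, 0], "grip": 0}
    - {"translation": [0, 0, 0], "rot": [0, 0, 0], "grip": 0}
    - {"translation": [0, 0, 0], "rot": [0, 0, 0], "grip": 0}
  force: 25

```text
t: 13.9
eef_pos: [0.4459, 0.0928, 0.0855]
tool_rot: [0.0, 0.715, 0.699, -0.0]
contact_force: [-0.3, -2.4, -2.2]
gripper_width: 0.18
```

Run:
```python
from arc import *
save('wrist','w12')
o,p,Rm=st(); print(o['t'],p,o['contact_force'],o['gripper_width'],np.degrees(np.arctan2(Rm[1,0],Rm[0,0])))
```

```text
13.95 [0.44584764 0.0927826  0.08549705] [-0.58950544 -2.50682491 -1.9579232 ] 0.18363847886110604 88.6744806091394
```

View pics/w12.png

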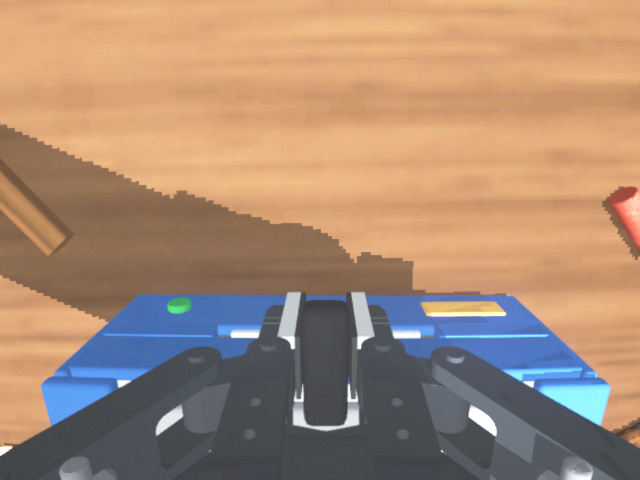

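Run:
```python
import numpy as np
e=np.radians(np.arange(0,99,14)); r=.2025
for a,b in zip(e[:-1],e[1:]):
    print(round(r*(np.cos(a)-np.cos(b))/5,4), round(r*(np.sin(b)-np.sin(a))/5,4))
h=np.array([.564+.085,.0865])
for b in e: print((h[0]-.203*np.cos(b)).round(4),(.0845+.203*np.sin(b)).round(4))
```

```text
0.0012 0.0098
0.0035 0.0092
0.0057 0.0081
0.0075 0.0065
0.0088 0.0045
0.0096 0.0022
0.0099 -0.0002
0.446 0.0845
0.452 0.1336
0.4698 0.1798
0.4981 0.2203
0.5355 0.2528
0.5796 0.2753
0.6278 0.2864
0.6773 0.2855
```

Call:
send_rows:
  commands:
    - {"translation": [0, 0.0004, -0.0098], "rot": [0, 0, 0], "grip": 0}
    - {"translation": [0, 0.0008, -0.0098], "rot": [0, 0, 0], "grip": 0}
    - {"translation": [0, 0.0012, -0.0098], "rot": [0, 0, 0], "grip": 0}
    - {"translation": [0, 0.0016, -0.0098], "rot": [0, 0, 0], "grip": 0}
    - {"translation": [0, 0.002, -0.0098], "rot": [0, 0, 0], "grip": 0}

```text
t: 14.37
eef_pos: [0.4522, 0.0927, 0.1356]
tool_rot: [0.001, 0.715, 0.699, -0.0]
contact_force: [2.6, -5.5, -4.7]
gripper_width: 0.177
```

Call:
send_rows:
  commands:
    - {"translation": [0, 0.0026, -0.0096], "rot": [0, 0, 0], "grip": 0}
    - {"translation": [0, 0.003, -0.0094], "rot": [0, 0, 0], "grip": 0}
    - {"translation": [0, 0.0035, -0.0092], "rot": [0, 0, 0], "grip": 0}
    - {"translation": [0, 0.004, -0.009], "rot": [0, 0, 0], "grip": 0}
    - {"translation": [0, 0.0044, -0.0088], "rot": [0, 0, 0], "grip": 0}

```text
t: 14.78
eef_pos: [0.4697, 0.0922, 0.1814]
tool_rot: [0.0, 0.715, 0.699, -0.0]
contact_force: [1.8, -6.0, -4.5]
gripper_width: 0.18
```

Run:
```python
from arc import *
save('side','s13')
o,p,Rm=st(); print(o['t'],p,o['contact_force'],o['gripper_width'],o['q'].round(2))
a=cv2.imread('pics/s13.png')[165:345,230:450]; cv2.imwrite('pics/c13.png',cv2.resize(a,None,fx=3,fy=3,interpolation=cv2.INTER_CUBIC))
```

```text
14.8333 [0.4705433  0.09223151 0.18271702] [-1.90937313 -7.32726899  1.303978  ] 0.18104349880476006 [ 0.63  0.49 -1.18  2.02  0.55  0.99  0.71]
```

View pics/c13.png

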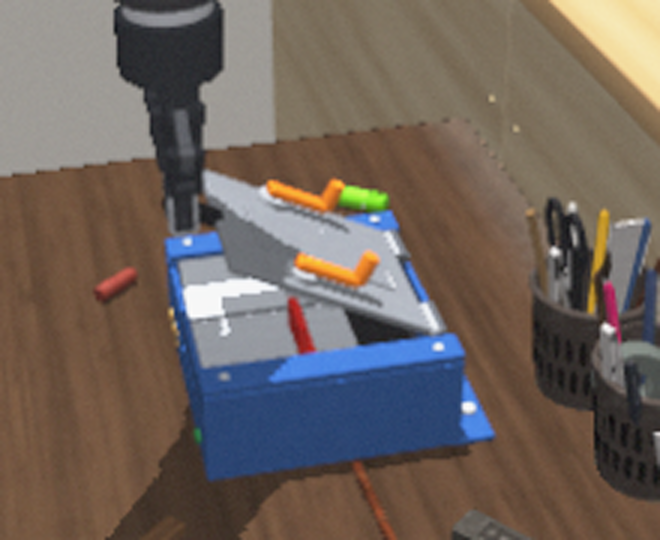

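Call:
send_rows:
  commands:
    - {"translation": [-0.0005, 0.0048, -0.0087], "rot": [0, 0, 0], "grip": 0}
    - {"translation": [-0.0005, 0.0052, -0.0085], "rot": [0, 0, 0], "grip": 0}
    - {"translation": [-0.0005, 0.0057, -0.0081], "rot": [0, 0, 0], "grip": 0}
    - {"translation": [0, 0.0062, -0.0078], "rot": [0, 0, 0], "grip": 0}
    - {"translation": [0, 0.0066, -0.0074], "rot": [0, 0, 0], "grip": 0}

```text
t: 15.25
eef_pos: [0.498, 0.0914, 0.2219]
tool_rot: [-0.0, 0.715, 0.699, -0.0]
contact_force: [-0.5, -0.1, -4.6]
gripper_width: 0.182
```

Call:
send_rows:
  commands:
    - {"translation": [0, 0.0068, -0.0072], "rot": [0, 0, 0], "grip": 0}
    - {"translation": [0, 0.0072, -0.0069], "rot": [0, 0, 0], "grip": 0}
    - {"translation": [0, 0.0075, -0.0065], "rot": [0, 0, 0], "grip": 0}
    - {"translation": [0, 0.0078, -0.0061], "rot": [0, 0, 0], "grip": 0}
    - {"translation": [0, 0.0082, -0.0058], "rot": [0, 0, 0], "grip": 0}

```text
t: 15.67
eef_pos: [0.5359, 0.0904, 0.2541]
tool_rot: [-0.0, 0.715, 0.699, 0.0]
contact_force: [-1.9, 1.7, -2.6]
gripper_width: 0.185
```

Call:
send_rows:
  commands:
    - {"translation": [0, 0.0084, -0.0054], "rot": [0, 0, 0], "grip": 0}
    - {"translation": [0, 0.0086, -0.005], "rot": [0, 0, 0], "grip": 0}
    - {"translation": [0, 0.0088, -0.0045], "rot": [0, 0, 0], "grip": 0}
    - {"translation": [0, 0.009, -0.004], "rot": [0, 0, 0], "grip": 0}
    - {"translation": [0, 0.0092, -0.0036], "rot": [0, 0, 0], "grip": 0}

```text
t: 16.08
eef_pos: [0.5803, 0.0893, 0.2764]
tool_rot: [-0.0, 0.715, 0.699, 0.0]
contact_force: [-1.5, 2.7, -2.7]
gripper_width: 0.18
```

Run:
```python
from arc import *
save('side','s14')
o,p,Rm=st(); print(o['t'],p,o['contact_force'],o['gripper_width'],o['q'].round(2))
a=cv2.imread('pics/s14.png')[125:345,220:460]; cv2.imwrite('pics/c14.png',cv2.resize(a,None,fx=2.5,fy=2.5,interpolation=cv2.INTER_CUBIC))
```

```text
16.1333 [0.58218622 0.08923706 0.27698773] [0.42979707 2.38017246 2.14221805] 0.18119592166829293 [ 0.57  0.56 -1.16  1.68  0.53  1.26  0.84]
```

View pics/c14.png

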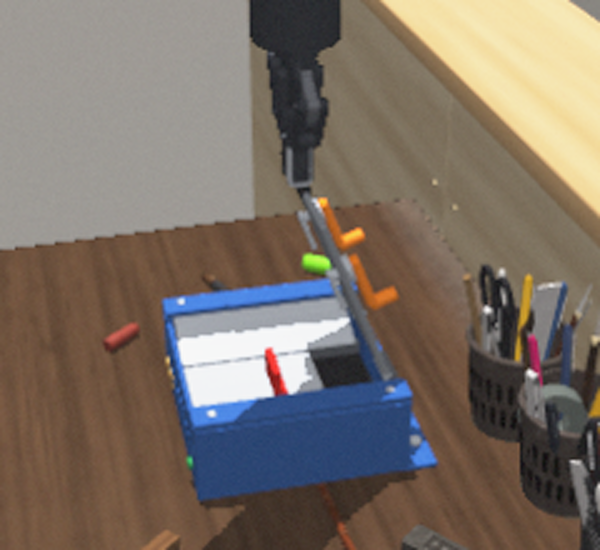

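Call:
send_rows:
  commands:
    - {"translation": [0, 0.0093, -0.0031], "rot": [0, 0, 0], "grip": 0}
    - {"translation": [0, 0.0095, -0.0027], "rot": [0, 0, 0], "grip": 0}
    - {"translation": [0, 0.0096, -0.0022], "rot": [0, 0, 0], "grip": 0}
    - {"translation": [0, 0.0097, -0.0017], "rot": [0, 0, 0], "grip": 0}
    - {"translation": [0, 0.0098, -0.0013], "rot": [0, 0, 0], "grip": 0}

```text
t: 16.55
eef_pos: [0.6279, 0.0881, 0.2872]
tool_rot: [-0.0, 0.715, 0.699, 0.0]
contact_force: [-2.7, 2.3, -1.3]
gripper_width: 0.183
```

Call:
send_rows:
  commands:
    - {"translation": [0, 0.0099, -0.0008], "rot": [0, 0, 0], "grip": 0}
    - {"translation": [0, 0.0099, -0.0003], "rot": [0, 0, 0], "grip": 0}
    - {"translation": [0, 0.0099, 0.0002], "rot": [0, 0, 0], "grip": 0}
    - {"translation": [0, 0.0095, 0.0007], "rot": [0, 0, 0], "grip": 0}
    - {"translation": [0, 0.007, 0.0009], "rot": [0, 0, 0], "grip": 0}

```text
t: 16.97
eef_pos: [0.6749, 0.0869, 0.2866]
tool_rot: [0.0, 0.715, 0.699, 0.001]
contact_force: [-1.9, 1.3, 3.6]
gripper_width: 0.181
```

Call:
send_rows:
  commands:
    - {"translation": [0, 0.003, 0.0005], "rot": [0, 0, 0], "grip": 0}
    - {"translation": [0, 0.002, 0.0005], "rot": [0, 0, 0], "grip": 0}
    - {"translation": [0, 0, 0], "rot": [0, 0, 0], "grip": 0}
    - {"translation": [0, 0, 0], "rot": [0, 0, 0], "grip": 0}
    - {"translation": [0, 0, 0], "rot": [0, 0, 0], "grip": 0}

```text
t: 17.38
eef_pos: [0.6793, 0.0868, 0.286]
tool_rot: [0.001, 0.715, 0.699, 0.001]
contact_force: [1.1, 2.0, 5.5]
gripper_width: 0.18
```

Run:
```python
from arc import *
c=save('side','s15')
o,p,Rm=st(); print(o['t'],p,o['contact_force'],o['gripper_width'],o['q'].round(2))
a=cv2.imread('pics/s15.png')[125:345,220:460]; cv2.imwrite('pics/c15.png',cv2.resize(a,None,fx=2.5,fy=2.5,interpolation=cv2.INTER_CUBIC))
```

```text
17.4333 [0.67917527 0.08681184 0.28598608] [1.32299455 2.63870399 5.34656995] 0.18306494885786578 [ 0.44  0.69 -1.08  1.44  0.61  1.37  0.89]
```

View pics/c15.png

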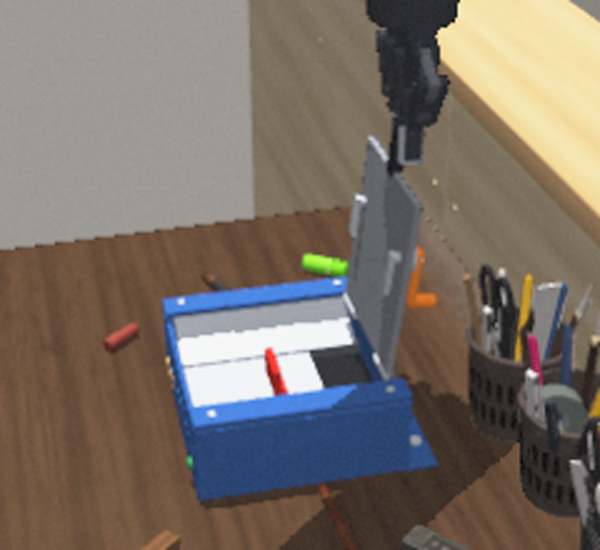

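Call:
send_rows:
  commands:
    - {"translation": [0, 0.002, 0.0003], "rot": [0, 0, 0], "grip": 0}
    - {"translation": [0, 0.002, 0.0003], "rot": [0, 0, 0], "grip": 0}
    - {"translation": [0, 0.002, 0.0003], "rot": [0, 0, 0], "grip": 0}
    - {"translation": [0, 0, 0], "rot": [0, 0, 0], "grip": 0}
    - {"translation": [0, 0, 0], "rot": [0, 0, 0], "grip": 0}

```text
t: 17.85
eef_pos: [0.6815, 0.0868, 0.2855]
tool_rot: [-0.001, 0.715, 0.7, -0.003]
contact_force: [-14.8, -2.5, 15.3]
gripper_width: 0.184
```

Run:
```python
from arc import *
c=save('side','s16'); c2=save('scene','sc16')
o,p,Rm=st(); print(o['t'],p,o['contact_force'])
for cc in (c,c2):
    P=pts(cc); im=cc['pixels'].astype(int)
    # hopper coords
    d=P-HC; cy,sy=np.cos(YAW),np.sin(YAW); hx=cy*d[...,0]+sy*d[...,1]; hy=-sy*d[...,0]+cy*d[...,1]; z=P[...,2]
    m=(cc['depth']>0)&(hx>.06)&(hx<.14)&(abs(hy)<.07)&(z>.11)&(z<.25)&(im.max(2)-im.min(2)<25)
    A=np.stack([z[m],np.ones(m.sum())],1); x=hx[m]
    k=np.ones(len(x),bool)
    for _ in range(10):
        s=np.linalg.lstsq(A[k],x[k],rcond=None)[0]; r=x-A@s; k=abs(r)<max(.003,1.0*r[k].std())
    print(m.sum(),k.sum(),'tilt past upright',np.arctan(s[0]),'x at hinge z',s[0]*.0865+s[1], r[k].std())
```

```text
17.95 [0.6814479  0.08685733 0.28552696] [-14.32643107  -1.94845066  14.29963768]
1246 1124 tilt past upright 0.12985722751027134 x at hinge z 0.08262065300194425 0.0006814939251328998
2468 2291 tilt past upright 0.12845453532176007 x at hinge z 0.08076005390051398 0.001009381917731575
```

Call:
send_rows:
  commands:
    - {"translation": [0, -0.0025, -0.002], "rot": [0, 0, 0], "grip": 0}
    - {"translation": [0, 0, 0], "rot": [0, 0, 0], "grip": 0.05}
    - {"translation": [0, 0, 0], "rot": [0, 0, 0], "grip": 0.05}
    - {"translation": [0, 0, 0], "rot": [0, 0, 0], "grip": 0.05}
    - {"translation": [0, 0, 0], "rot": [0, 0, 0], "grip": 0.05}

```text
t: 18.37
eef_pos: [0.6823, 0.0859, 0.286]
tool_rot: [0.0, 0.715, 0.699, -0.0]
contact_force: [0.2, -0.6, 0.1]
gripper_width: 0.585
```

Call:
send_rows:
  commands:
    - {"translation": [0, 0, -0.012], "rot": [0, 0, 0], "grip": 0.05}
    - {"translation": [0, 0, -0.015], "rot": [0, 0, 0], "grip": 0.05}
    - {"translation": [0, 0, -0.015], "rot": [0, 0, 0], "grip": 0.05}
    - {"translation": [0, -0.01, -0.005], "rot": [0, 0, 0], "grip": 0.05}
    - {"translation": [0, -0.02, 0], "rot": [0, 0, 0], "grip": 0.05}

```text
t: 18.78
eef_pos: [0.6532, 0.088, 0.3361]
tool_rot: [0.001, 0.715, 0.699, 0.002]
contact_force: [0.2, 0.0, 0.4]
gripper_width: 0.588
```

```bash
cat > tilt.py <<'E'
from arc import *
def tilt(cc):
    P=pts(cc); im=cc['pixels'].astype(int)
    d=P-HC; cy,sy=np.cos(YAW),np.sin(YAW); hx=cy*d[...,0]+sy*d[...,1]; hy=-sy*d[...,0]+cy*d[...,1]; z=P[...,2]
    m=(cc['depth']>0)&(hx>.06)&(hx<.14)&(abs(hy)<.07)&(z>.11)&(z<.25)&(im.max(2)-im.min(2)<25)
    A=np.stack([z[m],np.ones(m.sum())],1); x=hx[m]
    k=np.ones(len(x),bool)
    for _ in range(10):
        s=np.linalg.lstsq(A[k],x[k],rcond=None)[0]; r=x-A@s; k=abs(r)<max(.003,1.0*r[k].std())
    print(k.sum(),'panel',1.5708+np.arctan(s[0]))
    r_,g,b=im[...,0],im[...,1],im[...,2]
    m=(r_>130)&(g<70)&(b<70)&(abs(hx)<.09)&(abs(hy)<.06)&(z>.04)&(z<.09)&(cc['depth']>0)
    t=m&(z>.068)
    if t.sum(): print('red',m.sum(),'x',hx[m].min(),hx[m].max(),'y',hy[m].min(),hy[m].max(),'ztop',z[m].max(),'top mean x',hx[t].mean(),np.median(hx[t]))
E
python3 - <<'E'
from tilt import *
c=save('side','s17'); c2=save('scene','sc17')
tilt(c); tilt(c2)
o,p,Rm=st(); print(o['t'],p,o['contact_force'],o['gripper_width'],o['q'].round(2))
a=cv2.imread('pics/s17.png')[125:345,220:460]; cv2.imwrite('pics/c17.png',cv2.resize(a,None,fx=2.5,fy=2.5,interpolation=cv2.INTER_CUBIC))
E
```

```text
1121 panel 1.6963022717045098
red 54 x -0.01006555029729627 0.0009109547434691422 y -0.02472180291705884 0.0167745606413987 ztop 0.07648604765848144 top mean x -0.007484709383744517 -0.00800649690472134
2279 panel 1.6957946901321213
red 54 x -0.01333735184790684 -0.0028302148623839587 y -0.018557589796878732 0.023764228154875385 ztop 0.07648781556476847 top mean x -0.010393198037733236 -0.010308315978418936
18.8833 [0.64964611 0.08872139 0.33522686] [ 0.6608976  -0.02706949  0.76211233] 0.5806004625667224 [ 0.48  0.61 -1.12  1.45  0.55  1.42  0.9 ]
```

View pics/c17.png

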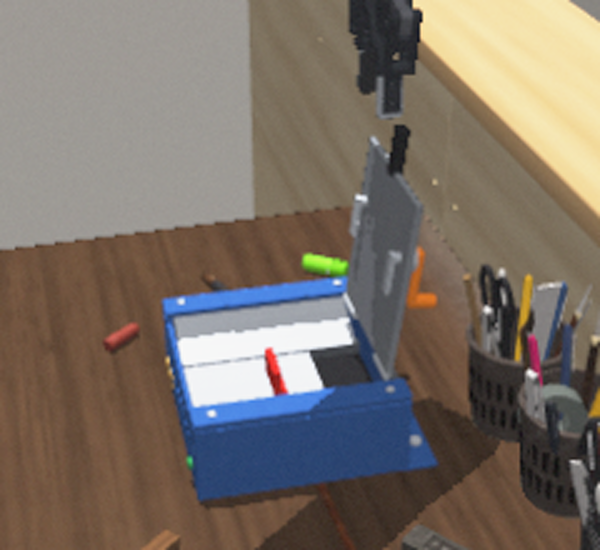

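View pics/s17.png

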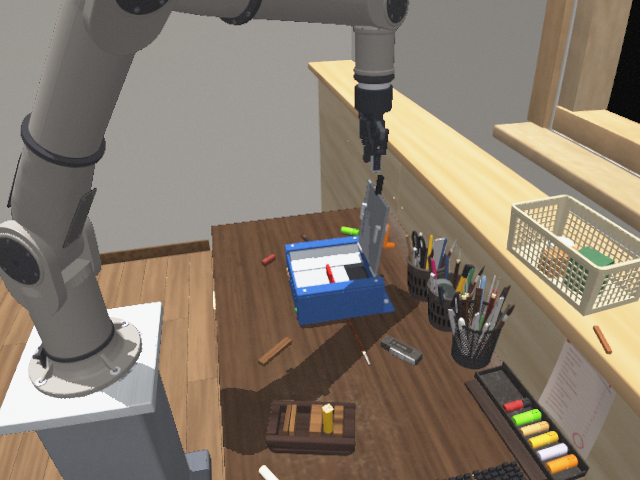

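Run:
```python
from h import *
o,p,Rm=st()
for n in ('s17','sc17'):
    c=dict(np.load(f'pics/{n}.npz')); P=pts(c); m=(c['depth']>0)&(P[...,2]>.3)&(P[...,2]<.75)&(abs(P[...,1]-p[1])<.2)&(P[...,0]<.78)&(P[...,0]>.55)
    q=P[m]-p
    for a in np.arange(0,.4,.04):
        s=q[(q[:,2]>a-.03)&(q[:,2]<=a+.01)]
        if len(s)>5: print(n,a.round(2),len(s),'dx',s[:,0].min().round(3),s[:,0].max().round(3),'dy',s[:,1].min().round(3),s[:,1].max().round(3))
```

```text
s17 0.0 162 dx -0.009 0.015 dy -0.044 0.034
s17 0.04 342 dx -0.011 0.015 dy -0.062 0.057
s17 0.08 547 dx -0.016 0.024 dy -0.072 0.069
s17 0.12 567 dx -0.035 0.035 dy -0.067 0.057
s17 0.16 816 dx -0.035 0.041 dy -0.043 0.021
s17 0.2 840 dx -0.037 0.041 dy -0.044 0.013
s17 0.24 875 dx -0.035 0.038 dy -0.042 0.001
s17 0.28 1024 dx -0.1 0.058 dy -0.091 0.017
s17 0.32 1374 dx -0.099 0.064 dy -0.131 -0.008
sc17 0.0 242 dx -0.013 0.01 dy -0.03 0.041
sc17 0.04 587 dx -0.019 0.013 dy -0.057 0.061
sc17 0.08 1008 dx -0.023 0.012 dy -0.066 0.07
sc17 0.12 827 dx -0.041 0.03 dy -0.061 0.065
sc17 0.16 1029 dx -0.042 0.034 dy -0.028 0.04
sc17 0.2 376 dx -0.042 0.032 dy -0.015 0.041
```

Run:
```python
from tilt import *
t=h2w([22,0,72]); print(t); o,p,Rm=st(); print(p, Rm.T@(t-p))
plan(np.array([t[0],t[1],.30]),down(90-1.33),1)
```

```text
[0.58599407 0.08948936 0.072     ]
[0.64964611 0.08872139 0.33522686] [-0.00037071 -0.06395215  0.26315496]
1 t [-0.0001, -0.0127, 0.007] r [0.01, 0.01, 0.04]
```

Call:
send_rows:
  commands:
    - {"translation": [0, -0.0127, 0.003], "rot": [0, 0, 0], "grip": 0}
    - {"translation": [0, -0.0127, 0.005], "rot": [0, 0, 0], "grip": 0}
    - {"translation": [0, -0.0127, 0.008], "rot": [0, 0, 0], "grip": 0}
    - {"translation": [0, -0.0127, 0.009], "rot": [0, 0, 0], "grip": 0}
    - {"translation": [0, -0.0127, 0.01], "rot": [0, 0, 0], "grip": 0}

```text
t: 19.3
eef_pos: [0.5879, 0.0889, 0.2988]
tool_rot: [0.001, 0.715, 0.699, 0.0]
contact_force: [-0.5, -0.2, 0.2]
gripper_width: 0.003
```

Call:
send_rows:
  commands:
    - {"translation": [0, 0, 0.018], "rot": [0, 0, 0], "grip": 0}
    - {"translation": [0, 0, 0.02], "rot": [0, 0, 0], "grip": 0}
    - {"translation": [0, 0, 0.02], "rot": [0, 0, 0], "grip": 0}
    - {"translation": [0, 0, 0.02], "rot": [0, 0, 0], "grip": 0}
    - {"translation": [0, 0, 0.02], "rot": [0, 0, 0], "grip": 0}

```text
t: 19.72
eef_pos: [0.5886, 0.0886, 0.2001]
tool_rot: [0.0, 0.715, 0.699, 0.0]
contact_force: [-0.1, -0.1, -0.3]
gripper_width: -0.003
```

Run:
```python
from tilt import *
read_camera('side'); c=save('side','s18'); c2=save('scene','sc18'); save('wrist','w18')
tilt(c); tilt(c2)
o,p,Rm=st(); print(o['t'],p,o['contact_force'],o['gripper_width'],o['q'].round(2))
t=h2w([22,0,72]); print(Rm.T@(t-p))
a=cv2.imread('pics/s18.png')[125:345,220:460]; cv2.imwrite('pics/c18.png',cv2.resize(a,None,fx=2.5,fy=2.5,interpolation=cv2.INTER_CUBIC))
```

```text
1118 panel 1.6970801132058415
red 57 x -0.010098546570594166 0.0011244947203664923 y -0.02606005641482085 0.016475870600906738 ztop 0.07541851682086198 top mean x -0.007514809606402104 -0.007654122569295617
2219 panel 1.6941722271943849
red 52 x -0.012898420666734625 -0.003950313731312381 y -0.017952961446737303 0.023540652329972326 ztop 0.07667438799536541 top mean x -0.010461355484572278 -0.010844074881062947
19.9167 [0.58861221 0.08891889 0.20108846] [ 0.37320857 -0.09842553  0.18436981] -0.0013367998777877063 [ 0.52  0.64 -1.09  1.75  0.62  1.15  0.78]
[ 0.00049152 -0.00266274  0.12908788]
```

View pics/c18.png

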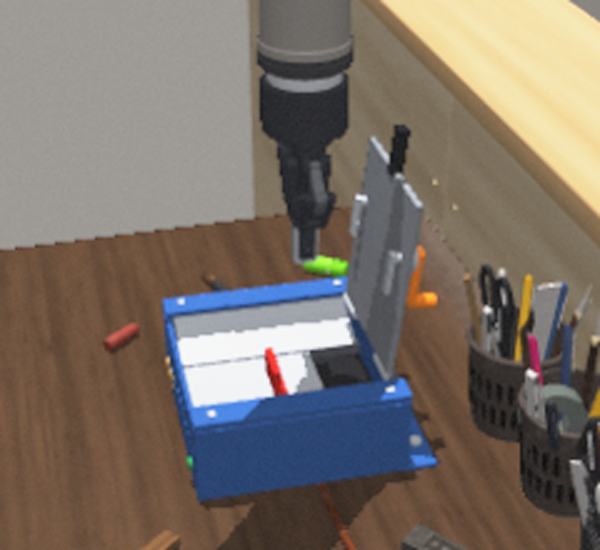

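View pics/w18.png

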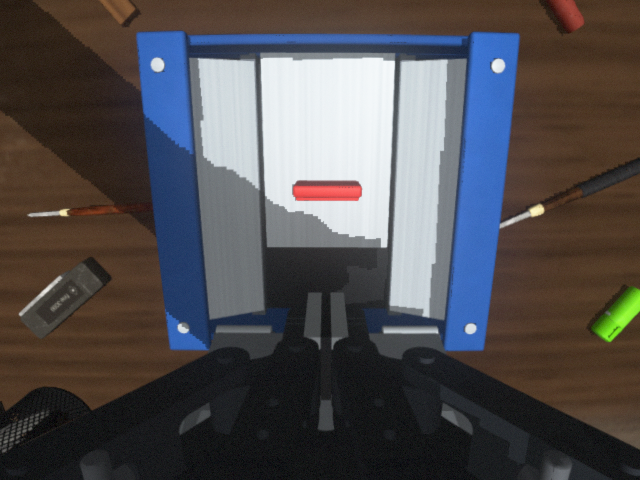

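Call:
send_rows:
  commands:
    - {"translation": [0, 0, 0.015], "rot": [0, 0, 0], "grip": 0}
    - {"translation": [0, 0, 0.015], "rot": [0, 0, 0], "grip": 0}
    - {"translation": [0, 0, 0.015], "rot": [0, 0, 0], "grip": 0}
    - {"translation": [0, 0, 0.015], "rot": [0, 0, 0], "grip": 0}
    - {"translation": [0, 0, 0.015], "rot": [0, 0, 0], "grip": 0}

```text
t: 20.33
eef_pos: [0.5882, 0.0885, 0.1235]
tool_rot: [-0.0, 0.715, 0.699, -0.0]
contact_force: [1.1, -0.8, 0.3]
gripper_width: -0.002
```

Call:
send_rows:
  commands:
    - {"translation": [0, 0, 0.014], "rot": [0, 0, 0], "grip": 0}
    - {"translation": [0, 0, 0.013], "rot": [0, 0, 0], "grip": 0}
    - {"translation": [0, 0, 0.012], "rot": [0, 0, 0], "grip": 0}
    - {"translation": [0, 0, 0.009], "rot": [0, 0, 0], "grip": 0}
    - {"translation": [0, 0, 0.006], "rot": [0, 0, 0], "grip": 0}

```text
t: 20.75
eef_pos: [0.5881, 0.0887, 0.0699]
tool_rot: [-0.0, 0.715, 0.699, -0.0]
contact_force: [0.6, 0.5, 0.4]
gripper_width: -0.004
```

Run:
```python
from tilt import *
c=save('side','s19'); save('wrist','w19')
tilt(c)
o,p,Rm=st(); print(o['t'],p,o['contact_force'])
d=p-HC; print('hopper x',np.cos(YAW)*d[0]+np.sin(YAW)*d[1],'y',-np.sin(YAW)*d[0]+np.cos(YAW)*d[1])
```

```text
1125 panel 1.6968643218938855
red 60 x -0.009989594312213322 0.0018937858363741746 y -0.024783759100540027 0.018433992619669253 ztop 0.07575543431465503 top mean x -0.0074428067144420304 -0.007578790413360705
20.85 [0.5880067  0.08861519 0.07028369] [-0.69206079 -0.81460271 -0.9827615 ]
hopper x 0.024032370233421276 y -0.0008272269565137393
```

View pics/w19.png

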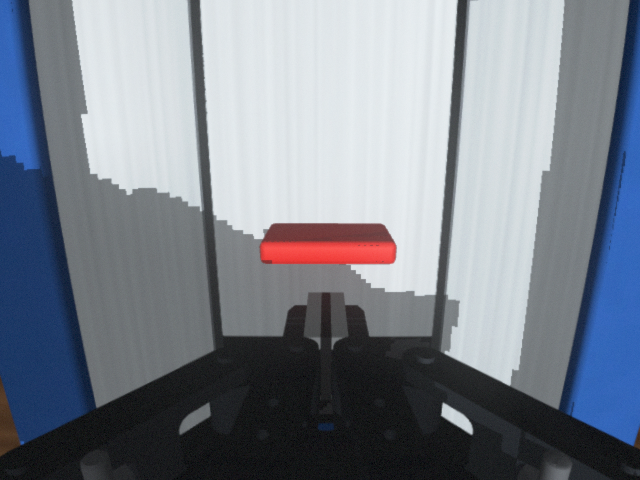

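Call:
send_rows:
  commands:
    - {"translation": [0, -0.004, 0], "rot": [0, 0, 0], "grip": 0}
    - {"translation": [0, -0.004, 0], "rot": [0, 0, 0], "grip": 0}
    - {"translation": [0, -0.004, 0], "rot": [0, 0, 0], "grip": 0}
    - {"translation": [0, -0.004, 0], "rot": [0, 0, 0], "grip": 0}
    - {"translation": [0, -0.004, 0], "rot": [0, 0, 0], "grip": 0}

```text
t: 21.27
eef_pos: [0.5687, 0.0892, 0.0719]
tool_rot: [0.001, 0.715, 0.699, 0.001]
contact_force: [2.5, 0.1, -0.5]
gripper_width: 0.003
```

Call:
send_rows:
  commands:
    - {"translation": [0, -0.003, 0], "rot": [0, 0, 0], "grip": 0}
    - {"translation": [0, -0.003, 0], "rot": [0, 0, 0], "grip": 0}
    - {"translation": [0, -0.003, 0], "rot": [0, 0, 0], "grip": 0}
    - {"translation": [0, -0.003, 0], "rot": [0, 0, 0], "grip": 0}
    - {"translation": [0, -0.003, 0], "rot": [0, 0, 0], "grip": 0}

```text
t: 21.68
eef_pos: [0.5536, 0.0896, 0.0716]
tool_rot: [0.0, 0.715, 0.699, 0.0]
contact_force: [2.8, 0.7, 2.9]
gripper_width: 0.006
```

Call:
send_rows:
  commands:
    - {"translation": [0, -0.002, 0], "rot": [0, 0, 0], "grip": 0}
    - {"translation": [0, -0.002, 0], "rot": [0, 0, 0], "grip": 0}
    - {"translation": [0, -0.002, 0], "rot": [0, 0, 0], "grip": 0}
    - {"translation": [0, -0.002, 0], "rot": [0, 0, 0], "grip": 0}
    - {"translation": [0, -0.002, 0], "rot": [0, 0, 0], "grip": 0}

```text
t: 22.1
eef_pos: [0.5433, 0.0899, 0.0713]
tool_rot: [-0.0, 0.715, 0.699, 0.0]
contact_force: [2.6, 1.4, 2.3]
gripper_width: -0.004
```

Call:
send_rows:
  commands:
    - {"translation": [0, -0.0015, 0], "rot": [0, 0, 0], "grip": 0}
    - {"translation": [0, -0.0015, 0], "rot": [0, 0, 0], "grip": 0}
    - {"translation": [0, -0.0015, 0], "rot": [0, 0, 0], "grip": 0}
    - {"translation": [0, -0.0015, 0], "rot": [0, 0, 0], "grip": 0}
    - {"translation": [0, -0.0015, 0], "rot": [0, 0, 0], "grip": 0}

```text
t: 22.52
eef_pos: [0.5359, 0.09, 0.0713]
tool_rot: [-0.0, 0.715, 0.699, 0.0]
contact_force: [1.8, 1.2, 1.2]
gripper_width: -0.001
```

Call:
send_rows:
  commands:
    - {"translation": [0, -0.0015, 0], "rot": [0, 0, 0], "grip": 0}
    - {"translation": [0, -0.0015, 0], "rot": [0, 0, 0], "grip": 0}
    - {"translation": [0, -0.0015, 0], "rot": [0, 0, 0], "grip": 0}
    - {"translation": [0, -0.0015, 0], "rot": [0, 0, 0], "grip": 0}
    - {"translation": [0, -0.0015, 0], "rot": [0, 0, 0], "grip": 0}

```text
t: 22.93
eef_pos: [0.5283, 0.0902, 0.0713]
tool_rot: [-0.0, 0.715, 0.699, 0.0]
contact_force: [2.7, 1.9, 1.5]
gripper_width: -0.0
```

Call:
send_rows:
  commands:
    - {"translation": [0, -0.001, 0], "rot": [0, 0, 0], "grip": 0}
    - {"translation": [0, -0.001, 0], "rot": [0, 0, 0], "grip": 0}
    - {"translation": [0, -0.001, 0], "rot": [0, 0, 0], "grip": 0}
    - {"translation": [0, -0.001, 0], "rot": [0, 0, 0], "grip": 0}
    - {"translation": [0, -0.001, 0], "rot": [0, 0, 0], "grip": 0}

```text
t: 23.35
eef_pos: [0.5254, 0.0902, 0.0714]
tool_rot: [0.001, 0.715, 0.699, 0.002]
contact_force: [11.6, 2.2, -8.3]
gripper_width: 0.001
```

Run:
```python
from tilt import *
c=save('side','s20'); save('wrist','w20')
tilt(c)
o,p,Rm=st(); print(o['t'],p,o['contact_force'])
```

```text
1120 panel 1.6959055872217452
red 61 x -0.05595653339393212 -0.04292793962015022 y -0.024914264483877954 0.018307030707445528 ztop 0.07658156190727727 top mean x -0.05260899454157026 -0.05282967350152534
23.45 [0.52545683 0.0901961  0.07143761] [ 8.90550122  2.42970324 -5.9657997 ]
```

View pics/w20.png

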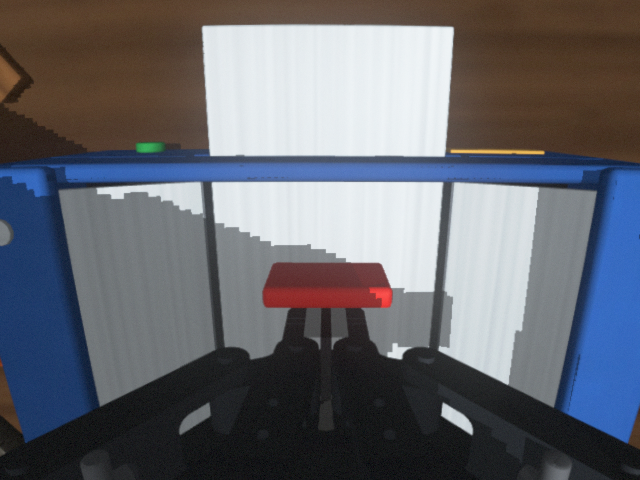

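Call:
send_rows:
  commands:
    - {"translation": [0, -0.001, 0], "rot": [0, 0, 0], "grip": 0}
    - {"translation": [0, -0.001, 0], "rot": [0, 0, 0], "grip": 0}
    - {"translation": [0, 0, 0], "rot": [0, 0, 0], "grip": 0}
    - {"translation": [0, 0, 0], "rot": [0, 0, 0], "grip": 0}
    - {"translation": [0, 0, 0], "rot": [0, 0, 0], "grip": 0}

```text
t: 23.87
eef_pos: [0.5253, 0.0902, 0.0716]
tool_rot: [0.001, 0.715, 0.699, 0.003]
contact_force: [14.8, 2.4, -9.5]
gripper_width: 0.003
```

Call:
send_rows:
  commands:
    - {"translation": [0, 0.004, 0], "rot": [0, 0, 0], "grip": 0}
    - {"translation": [0, 0.005, 0], "rot": [0, 0, 0], "grip": 0}
    - {"translation": [0, 0.005, 0], "rot": [0, 0, 0], "grip": 0}
    - {"translation": [0, 0.001, -0.01], "rot": [0, 0, 0], "grip": 0}
    - {"translation": [0, 0, -0.02], "rot": [0, 0, 0], "grip": 0}

```text
t: 24.28
eef_pos: [0.5349, 0.0892, 0.1]
tool_rot: [-0.001, 0.715, 0.699, -0.002]
contact_force: [0.9, -1.2, -0.1]
gripper_width: 0.001
```

Call:
send_rows:
  commands:
    - {"translation": [0, 0, -0.025], "rot": [0, 0, 0], "grip": 0}
    - {"translation": [0, 0, -0.025], "rot": [0, 0, 0], "grip": 0}
    - {"translation": [0, 0, -0.025], "rot": [0, 0, 0], "grip": 0}
    - {"translation": [0, 0, -0.02], "rot": [0, 0, 0], "grip": 0}
    - {"translation": [0, 0, -0.01], "rot": [0, 0, 0], "grip": 0}

```text
t: 24.7
eef_pos: [0.5369, 0.0906, 0.2092]
tool_rot: [0.001, 0.715, 0.699, 0.001]
contact_force: [0.4, -0.1, 0.1]
gripper_width: -0.002
```

Call:
send_rows:
  commands:
    - {"translation": [0, 0, 0], "rot": [0, 0, 0], "grip": 0}
    - {"translation": [0, 0, 0], "rot": [0, 0, 0], "grip": 0}
    - {"translation": [0, 0, 0], "rot": [0, 0, 0], "grip": 0}
    - {"translation": [0, 0, 0], "rot": [0, 0, 0], "grip": 0}
    - {"translation": [0, 0, 0], "rot": [0, 0, 0], "grip": 0}

```text
t: 25.12
eef_pos: [0.5359, 0.0897, 0.2052]
tool_rot: [-0.001, 0.715, 0.699, -0.001]
contact_force: [0.5, -0.3, -0.2]
gripper_width: 0.002
```

Run:
```python
from tilt import *
c=save('side','s21'); c2=save('scene','sc21')
tilt(c); tilt(c2)
o,p,Rm=st(); print(o['t'],p,o['contact_force'])
a=cv2.imread('pics/s21.png')[105:385,200:480]; b=cv2.imread('pics/sc21.png')[130:350,180:460]
cv2.imwrite('pics/c21.png',np.hstack([cv2.resize(a,(400,400),interpolation=cv2.INTER_CUBIC),cv2.resize(b,(400,400),interpolation=cv2.INTER_CUBIC)]))
for n0,c in (('side0',c),('scene0',c2)):
    c0=cv2.imread(f'pics/{n0}.png'); c1=c['pixels'][:,:,::-1]
    print(np.abs(c0.astype(int)-c1).max(2).mean())
```

```text
1122 panel 1.696573046195896
red 60 x -0.05563092334420182 -0.044404999052803505 y -0.026121294127000646 0.01825518658713651 ztop 0.07609658939189501 top mean x -0.053175908129494694 -0.053119245136150774
2280 panel 1.6949067023412685
red 62 x -0.058324931575008884 -0.04759191517947478 y -0.019792517989795023 0.02331304345045736 ztop 0.07609435667126174 top mean x -0.05606034332683068 -0.05662017967674776
25.2167 [0.53612854 0.0898603  0.20556576] [-0.11199513  0.53873914 -0.21931418]
24.743212890625
10.566207682291667
```

View pics/c21.png

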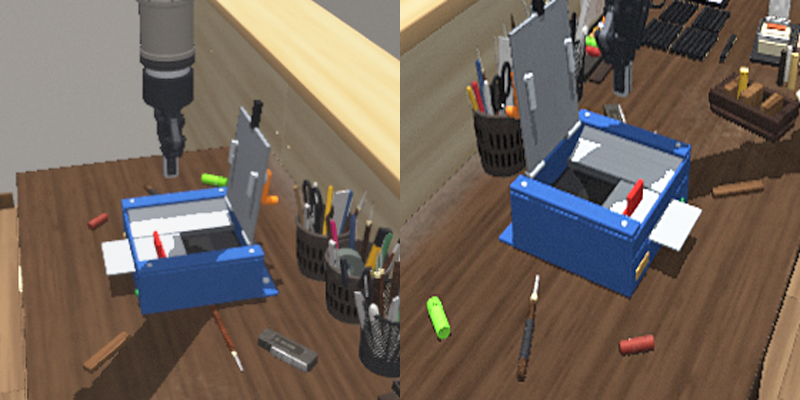

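```bash
python3 -c "
from station import *
print(hand_in())"
```

```text
the job is handed in; nothing more can be done
None
```

The hopper is open and I handed the job in at about 25 s of the 72 s allowed. `hand_in()` reports no verdict, so the results below are my own checks.

- **Cam levers:** I turned both with closed fingers until they met their stops, the right at about 14 N and the left at about 9.5 N. The pictures showed both levers parallel to the rails while the panel was still shut.
- **Right cam trouble:** On the first push the fingers sat about 11 mm too far out and pressed the post sideways at up to about 23 N. I backed off, re-centred and finished the turn; nothing was displaced.
- **Panel:** I swung it by the handle to its end stop, which gave about 15 N of backward resistance, and released it. The side and scene cameras put it at about 1.695 rad, and it did not move afterwards.
- **Gate:** I drew it about 45 mm by the red tab. The hand then stopped moving while the force rose from about 3 N to 15 N, so it was firmly against its stop. I let go, and the last pictures show it still drawn out.
- **Camera offset:** The side and scene cameras disagree by about 3 mm on where the tab is, but each shows nearly the same travel.
- **Surroundings:** In the last pictures the six things round the hopper look undisturbed; I judged this by eye and did not measure them. At the end the arm was clear above the hopper with about 0 N of contact force.

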